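# Put the packing offcuts and the glue bottle back in their holders

### The arm

A 6-joint arm with a two-finger parallel gripper is mounted at the origin on the work surface; the furniture and walls round the work are solid. World frame = base frame: x ahead of the robot, y to its left, z up, the work surface at z = 0. Lengths are in m, angles in degrees, forces in N, time in s.
With the tool pointing down it reaches from about 0.35 to 0.775 m from the base axis. Payload 7.3 kg.
Tool frame: the origin (TCP) lies midway between the tips of the shut fingers; the grasp point (between the pads) lies 19 mm behind it; x points along the fingers, y is the direction in which the jaws open and shut, and the axes are right-handed (so a half turn about x gives the same grasp; the last joint's range is limited). The gripper opens to 92 mm and grips with 3 to 60 N. Pads are 19 mm wide; open, the fingers measure 130 mm over their backs; the gripper's body (75 mm by 190 mm) begins 47 mm behind the grasp point.
Start: joints at [-85.6, 19.595, 87.324, -0, 73.075, -8.365], TCP at [0.116, -0.512, 0.227] pointing down, gripper open.
Joint ranges: [-145.02, 145.02], [-44.19, 115.74], [2.07, 154.8], [-57.11, 237.11], [16.16, 152.29], [-177.93, 177.93]. Speed limits (degrees/s): [147.25, 147.25, 180, 180, 180, 180].

### API

Orientations are given as [roll, pitch, yaw] about the fixed x, y, z axes, in that order (R = Rz(yaw) Ry(pitch) Rx(roll)).
In Python, from bench import r, eyes gives the robot as it stands.
- The arm moves only by the shell command python3 -m jog 'ROWS' [FORCE]. ROWS is JSON, a list that holds one entry, the list of rows, each a list of 5 numbers: the closure in counts, from 0 (fully open) to 255 (shut), then the shift along the tool's x, y, z in cm, then the turn about the tool's x in rad. In form: [[[gripper, dx, dy, dz, spin], ...]]. A call has 1 to 5 rows; each row shifts and turns the commanded pose from where the row before left it, along the tool's axes as they then stand; what a row does not reach is not made up. A row lasts 1/10 s, in which the tool goes at most 50 mm and 8.59 degrees, less where a joint would pass 70% of its speed; a pose out of reach is approached as far as the arm can. A call is refused whole if a number of a shift passes 5 or a number of a turn 0.15, either way. A call with a gripper value outside its range is refused whole. The fingers move at their own pace and stop on an object; FORCE is the grip in N (left out, the last holds). Time passes only in rows, so rows that do not move let the fingers close. It gives the time, the measured TCP pose, the force and the opening at its end, in the units of the state.
- r.get_state(): the state, without advancing time (a new reading comes with each control period).
- eyes.snapshot(name): name is "scene" or "side" or "wrist"; returns the picture (480x640x3 uint8, blue, green, red); there is no depth.
- eyes.calibration(name): a dict with "intrinsics" (3x3 intrinsics, pixels), "extrinsics" (4x4, takes a point from world to camera coordinates); the wrist camera has in their place "T_tool_cam" (4x4, takes a point from camera to tool coordinates, whose origin is the TCP and whose axes are the tool frame's). Camera axes: x right, y down, z forward; pixel columns grow to the right and rows downward; lengths in m; the calibration is good to about 2 mm. A picture is of the moment at which its call begins: read the wrist's pose just before it. calibration takes no time and is no camera call.
- r.job_done(): hands the job in, once; it reports no verdict.
The state is a dict: "clock": time; "q": joint angles; "joint_velocities": joint speeds; "effort": joint torques, N m; "ee_pos": TCP position; "tool_rot": TCP orientation; "force": force on the tool from outside, world axes, zero at the start; "moment": the same for the moment, N m; "grip_width": finger opening in m.
Only numpy, scipy, OpenCV 4.12 (cv2) and the standard library are available. Lean on these libraries where they do the work, as an engineer would, in place of code of your own. Each camera call takes 0.05 s, during which the arm holds its last target.

### The job

Clear the saw's side table: put each of the three loose offcuts (long slim, large broad, small nearly square) flat on the floor of the tray that is made to its shape, and stand the loose glue bottle upright on the floor of the bottle caddy, between the two bottles already there, gently shifting them apart first if they leave too little room. All three bottles must end upright in the caddy, and everything let go.

Things in the scene. Friction and masses are not known exactly. Their poses are not given: they have to be found in the camera images.
- long_block: The long slim grey offcut: a plain rectangular offcut 111 long, 31 wide and 22 high (mm), about 33 g, loose, lying flat. Origin: centre of its underside, z up. Its long edges do not run along its own axes: they run 94.6 degrees counter-clockwise (seen from above) from its own x axis. Pinch it across its 31 mm width, high on its sides.
- large_block: The large broad red-brown offcut: a plain rectangular offcut 87 long, 56 wide and 23 high (mm), about 67 g, loose, lying flat. Origin: centre of its underside, z up. Its long edges do not run along its own axes: they run 161.1 degrees counter-clockwise (seen from above) from its own x axis. Pinch it across its 56 mm width, high on its sides.
- small_block: The small, nearly square light-brown offcut: a plain rectangular offcut 59 long, 45 wide and 24 high (mm), about 28 g, loose, lying flat. Origin: centre of its underside, z up. Its long edges do not run along its own axes: they run 161.2 degrees counter-clockwise (seen from above) from its own x axis. Pinch it across its 45 mm width, high on its sides.
- long_tray: Long narrow shallow fitted tray of pale ply, fixed to the table: recess 125 x 45 mm for the long slim offcut, about 7 mm spare on every side; floor 4 mm thick, rim 8 mm wide with its top 12 mm above the table. Origin: centre of its underside on the table; x along the recess's long side, z up.
- large_tray: Large broad shallow fitted tray of pale ply, fixed to the table: recess 101 x 70 mm for the large broad offcut, about 7 mm spare on every side; floor 4 mm thick, rim 8 mm wide with its top 12 mm above the table. Origin: centre of its underside on the table; x along the recess's long side, z up.
- small_tray: Small, nearly square shallow fitted tray of pale ply, fixed to the table: recess 73 x 59 mm for the small offcut, about 7 mm spare on every side; floor 4 mm thick, rim 8 mm wide with its top 12 mm above the table. Origin: centre of its underside on the table; x along the recess's long side, z up.
- loose_bottle: The bottle that stands by itself among the offcuts: yellow glue bottle with a black nozzle cap, 106 mm tall, 110 g, loose and upright: round body 50 mm across up to 61 mm, shoulder sloping in to 75 mm, cap 24 mm across from 75 to 106 mm. Origin: centre of its underside, z up along the bottle. Pinch it by the cap from above.
- caddy: Open wooden bottle caddy, fixed: inside 176 x 62 mm, for three bottles in a row; floor 5, walls 8 mm thick, rim 50 mm above the table. Origin: centre of its underside on the table; x along the row (-x end towards the robot), z up. A bottle stands near each end; the gap may be 12 mm too narrow; both can be shifted along x by the cap, lifted 3 mm (dragged, they tip), to the end walls.
- near_bottle: The bottle already in the caddy on its -x side (nearer the robot): yellow glue bottle with a black nozzle cap, 106 mm tall, 110 g, loose and upright: round body 50 mm across up to 61 mm, shoulder sloping in to 75 mm, cap 24 mm across from 75 to 106 mm. Origin: centre of its underside, z up along the bottle. 
- far_bottle: The bottle already in the caddy on its +x side (farther from the robot): yellow glue bottle with a black nozzle cap, 106 mm tall, 110 g, loose and upright: round body 50 mm across up to 61 mm, shoulder sloping in to 75 mm, cap 24 mm across from 75 to 106 mm. Origin: centre of its underside, z up along the bottle. 

How it is judged:
By the outcome, as a careful person would: the job done as asked, in the order asked, and still so for the second after the job is handed in, with the robot touching nothing.
It also fails if it takes over 136 s, if anything falls off the work surface, if the arm or the gripper's body presses on something with over 40 N, if the wrist force passes 120 N, or if a joint passes its speed limit or range.

## Working session

There is one attempt and no reset: what is moved stays moved. The work goes in short steps, Python scripts to look and compute and a shell command to move; the robot and the scene stay as the last step left them, time stands still between calls to the robot, and variables do not carry over. Pictures are saved under pics/ and viewed, and the job is handed in when it is done.

```bash
ls; mkdir -p pics; python3 - <<'E'
from bench import r, eyes
import cv2
print(r.get_state())
for n in ["scene","side","wrist"]:
    cv2.imwrite(f"pics/{n}0.png",eyes.snapshot(n)); print(eyes.calibration(n))
E
```

```text
pics
{'clock': 0.0, 'q': array([-8.55993041e+01,  1.96382438e+01,  8.73775860e+01, -1.12193020e-03,
        7.30760284e+01, -8.36425123e+00]), 'joint_velocities': array([-0.08942082, -0.07531464,  0.11811503, -0.03357763, -0.00681793,
       -0.00141762]), 'effort': array([-1.76540649e-03, -4.31245565e+01, -2.44220263e+01,  7.16583082e-02,
        5.58322587e-02, -9.73074975e-05]), 'ee_pos': array([ 0.11599143, -0.51159706,  0.22602644]), 'tool_rot': array([-97.69512159,  89.90813547,  95.07015296]), 'force': array([-0.39445732,  0.54009287,  0.72584383]), 'moment': array([ 0.01835817,  0.00853039, -0.04210052]), 'grip_width': 0.09179440607294485}
{'intrinsics': array([[588.41381232,   0.        , 316.05130795],
       [  0.        , 588.41381232, 233.06638544],
       [  0.        ,   0.        ,   1.        ]]), 'extrinsics': array([[-0.83467978, -0.55068665, -0.00734062,  0.3775211 ],
       [-0.23627688,  0.37010277, -0.89844152,  0.2152784 ],
       [ 0.49747653, -0.74817656, -0.43903182,  0.87747179],
       [ 0.        ,  0.        ,  0.        ,  1.        ]])}
{'intrinsics':
[... 241 characters left out ...]
.26310258,  0.57132052, -0.77741231,  0.24938338],
       [ 0.30168979, -0.71666972, -0.62878278,  1.01499061],
       [ 0.        ,  0.        ,  0.        ,  1.        ]])}
{'intrinsics': array([[430.80159643,   0.        , 316.27912855],
       [  0.        , 430.80159643, 236.82970591],
       [  0.        ,   0.        ,   1.        ]]), 'T_tool_cam': array([[ 3.91972016e-04, -2.86148840e-01,  9.58185101e-01,
        -1.58533282e-01],
       [ 9.99999873e-01, -1.92337248e-04, -4.66516382e-04,
         2.97774339e-04],
       [ 3.17787807e-04,  9.58185162e-01,  2.86148728e-01,
        -7.75115726e-02],
       [ 0.00000000e+00,  0.00000000e+00,  0.00000000e+00,
         1.00000000e+00]])}
```

View pics/scene0.png

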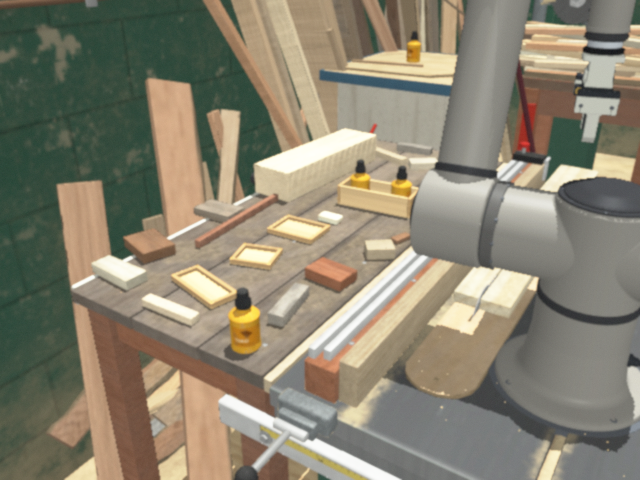

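View pics/side0.png

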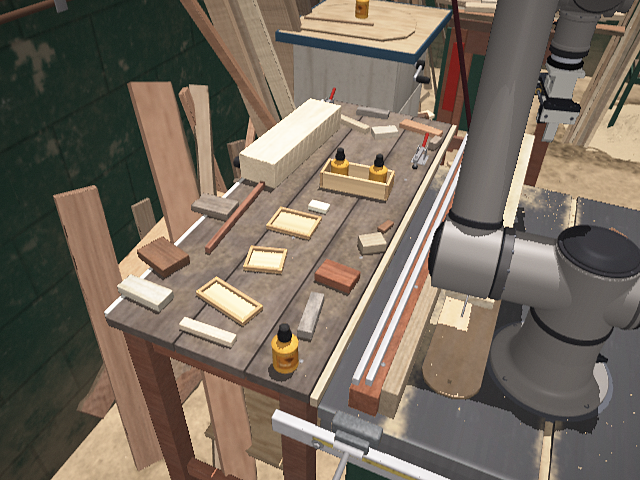

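View pics/wrist0.png

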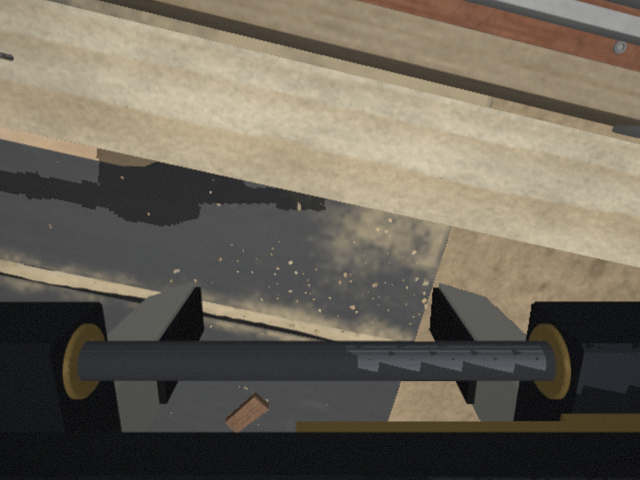

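```bash
cat > h.py <<'E'
import numpy as np, cv2
from bench import r, eyes
from scipy.spatial.transform import Rotation as Ro
def pose(s=None):
    s=s or r.get_state(); T=np.eye(4); T[:3,:3]=Ro.from_euler('xyz',s['tool_rot'],degrees=True).as_matrix(); T[:3,3]=s['ee_pos']; return T
def cam(name,T=None):
    c=eyes.calibration(name)
    if name=='wrist': W=T@c['T_tool_cam']
    else: W=np.linalg.inv(c['extrinsics'])
    return c['intrinsics'],W
def ray(K,W,uv):
    uv=np.atleast_2d(np.array(uv,float)); d=np.c_[(uv-[K[0,2],K[1,2]])/K[0,0],np.ones(len(uv))]@W[:3,:3].T
    return W[:3,3],d
def onz(K,W,uv,z):
    o,d=ray(K,W,uv); return o+d*((z-o[2])/d[:,2])[:,None]
def proj(K,W,P):
    P=np.atleast_2d(P); c=(P-W[:3,3])@W[:3,:3]; return c[:,:2]/c[:,2:]*K[0,0]+[K[0,2],K[1,2]]
def two(K1,W1,u1,K2,W2,u2):
    o1,d1=ray(K1,W1,u1);o2,d2=ray(K2,W2,u2);out=[]
    for a,b in zip(d1,d2):
        s=np.linalg.lstsq(np.c_[a,-b],o2-o1,rcond=None)[0]; p,q=o1+s[0]*a,o2+s[1]*b; out.append(np.r_[(p+q)/2,np.linalg.norm(p-q)])
    return np.array(out)
E
python3 - <<'E'
from h import *
np.set_printoptions(precision=3,suppress=True)
S=cam('scene');D=cam('side')
print(S[1][:3,3],D[1][:3,3])
n=['bottlecapTop','nearcap','farcap','long','large','small','longtray','largetray','smalltray']
s=[(242,291),(401,170),(360,163),(288,304),(331,274),(381,249),(204,286),(298,229),(256,257)]
d=[(285,326),(379,155),(340,150),(311,316),(337,275),(373,242),(230,300),(293,222),(265,259)]
R=two(*S,s,*D,d)
for a,b in zip(n,R): print(a,b)
# rail
print('rail',two(*S,[(312,350),(450,245),(338,365)],*D,[(356,378),(437,240),(380,385)]))
print(onz(*S,[(266,382),(76,290)],0),onz(*D,[(316,400),(107,318)],0))
E
```

```text
[-0.071  0.785  0.581] [0.157 0.758 0.825]
bottlecapTop [0.459 0.195 0.1   0.004]
nearcap [ 0.504 -0.461  0.091  0.008]
farcap [ 0.606 -0.435  0.096  0.004]
long [0.459 0.079 0.012 0.001]
large [ 0.46  -0.066  0.002  0.002]
small [ 0.423 -0.205  0.007  0.002]
longtray [0.638 0.102 0.003 0.003]
largetray [ 0.639 -0.209 -0.004  0.001]
smalltray [ 0.638 -0.054 -0.006  0.003]
rail [[ 0.311  0.222  0.065  0.003]
 [ 0.278 -0.218  0.053  0.006]
 [ 0.272  0.209  0.048  0.008]]
[[0.374 0.254 0.   ]
 [0.836 0.243 0.   ]] [[0.372 0.248 0.   ]
 [0.842 0.246 0.   ]]
```

```bash
python3 - <<'E'
import cv2
a=cv2.imread('pics/scene0.png');b=cv2.imread('pics/side0.png')
cv2.imwrite('pics/s0z.png',cv2.resize(a[140:380,60:460],(800,480),interpolation=cv2.INTER_CUBIC))
E
```

```text
(no output)
```

View pics/s0z.png

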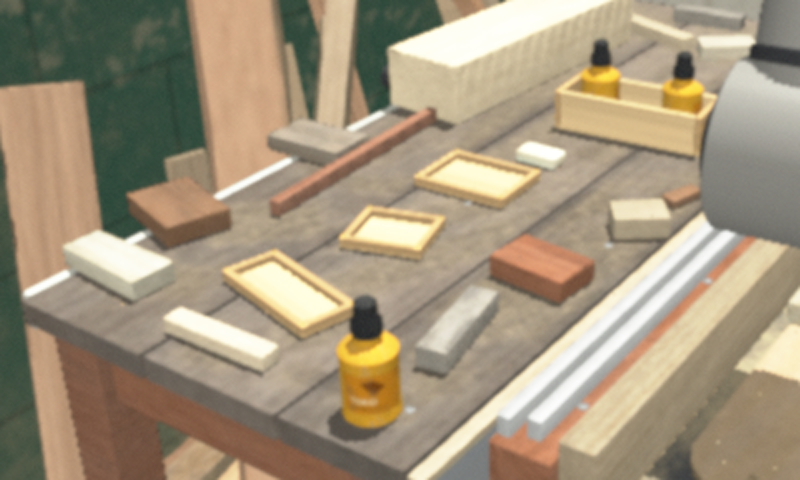

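```bash
cat >> h.py <<'E'
def jaw(T): return np.degrees(np.arctan2(T[1,1],T[0,1]))
def plan(P,jawdeg=None,free=True):
    """print remaining shift in the tool axes (cm) and spin (rad) to TCP point P with jaw direction jawdeg (mod 180)"""
    s=r.get_state();T=pose(s); d=T[:3,:3].T@(np.array(P)-T[:3,3])*100
    print('t %.2f'%s['clock'],'tcp',np.round(s['ee_pos'],4),'jaw %.1f'%jaw(T),'q6 %.0f'%s['q'][5],'w %.4f'%s['grip_width'],'F',np.round(s['force'],1))
    print('shift now',np.round(d,2))
    if jawdeg is not None:
        e=(jawdeg-jaw(T)+90)%180-90
        Rz=Ro.from_euler('z',e,degrees=True).as_matrix()@T[:3,:3]
        print('spin(rad) %.3f'%np.radians(-e),'then shift',np.round(Rz.T@(np.array(P)-T[:3,3])*100,2))
E
python3 - <<'E'
from h import *
T=pose();print(T.round(3))
plan([0.50,-0.25,0.33],0)
E
```

```text
[[-0.     0.221 -0.975  0.116]
 [ 0.001 -0.975 -0.221 -0.512]
 [-1.    -0.001 -0.     0.226]
 [ 0.     0.     0.     1.   ]]
t 0.15 tcp [ 0.116  -0.5117  0.2262] jaw -77.2 q6 -8 w 0.0915 F [ 0.5 -0.4  0.6]
shift now [-10.35 -17.05 -43.23]
spin(rad) -1.348 then shift [-10.42  38.39 -26.17]
```

```bash
python3 -m jog '[[[0,-2,-1.7,-4.3,0],[0,-2,-1.7,-4.3,0],[0,-2,-1.7,-4.3,0],[0,-2,-1.7,-4.3,0],[0,-2,-1.7,-4.3,0]]]' 30;  python3 -m jog '[[[0,0,-1.7,-4.3,0],[0,0,-1.7,-4.3,0],[0,0,-1.7,-4.3,0],[0,0,-1.7,-4.3,0],[0,0,-1.7,-4.3,0]]]'; python3 -m jog '[[[0,0,0,0,0],[0,0,0,0,0],[0,0,0,0,0]]]'
python3 - <<'E'
from h import *
plan([0.50,-0.25,0.33],0)
s=r.get_state();im=eyes.snapshot('wrist');cv2.imwrite('pics/w1.png',im);np.save('pics/w1.npy',pose(s))
plan([0.50,0.1,0.33],0)
E
```

```text
clock: 0.65
ee_pos: [0.3066, -0.3812, 0.3267]
tool_rot: [-76.4, 90.0, 116.3]
force: [0.5, 0.2, 0.3]
grip_width: 0.0919
clock: 1.15
ee_pos: [0.4977, -0.2507, 0.3258]
tool_rot: [-14.0, 90.0, 178.7]
force: [0.2, -1.7, -0.1]
grip_width: 0.0919
clock: 1.45
ee_pos: [0.4957, -0.2527, 0.3258]
tool_rot: [-7.2, 90.0, -174.5]
force: [0.1, -0.6, -1.1]
grip_width: 0.0918
t 1.45 tcp [ 0.4957 -0.2527  0.3258] jaw -77.3 q6 42 w 0.0918 F [ 0.1 -0.6 -1.1]
shift now [-0.43 -0.17 -0.48]
spin(rad) -1.349 then shift [-0.43  0.43 -0.27]
t 1.50 tcp [ 0.4955 -0.253   0.326 ] jaw -77.3 q6 42 w 0.0918 F [-1.1 -0.1  0.2]
shift now [ -0.41 -34.34  -8.18]
spin(rad) -1.349 then shift [ -0.42   0.45 -35.3 ]
```

View pics/w1.png

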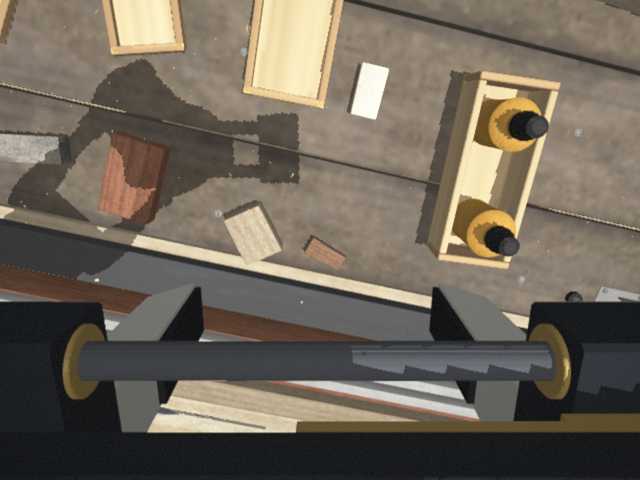

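Wrist view: caddy at (495,165) with bottles (caps 535,125 and 502,240), small block (252,232), red large block (135,175), large tray (295,45, cut off). I go along for a second view.

```bash
python3 -m jog '[[[0,0,-4.8,0,0],[0,0,-4.8,0,0],[0,0,-4.8,0,0],[0,0,-4.8,0,0],[0,0,-4.8,0,0]]]';  python3 -m jog '[[[0,0,-2,0,0],[0,0,0,0,0],[0,0,0,0,0],[0,0,0,0,0]]]'
python3 - <<'E'
from h import *
s=r.get_state();im=eyes.snapshot('wrist');cv2.imwrite('pics/w2.png',im);np.save('pics/w2.npy',pose(s))
plan([0.50,0.1,0.33],0)
E
```

```text
clock: 2.0
ee_pos: [0.4421, -0.0177, 0.3263]
tool_rot: [148.5, 89.9, -18.9]
force: [0.5, -0.1, 1.0]
grip_width: 0.092
clock: 2.4
ee_pos: [0.4391, -0.0001, 0.326]
tool_rot: [92.0, 90.0, -75.3]
force: [-0.1, -0.5, -0.3]
grip_width: 0.0917
t 2.45 tcp [ 4.392e-01 -1.000e-04  3.258e-01] jaw -77.4 q6 67 w 0.0918 F [-0.5  0.2  0.2]
shift now [-0.42 -8.44 -8.12]
spin(rad) -1.350 then shift [ -0.42   6.08 -10.01]
```

View pics/w2.png

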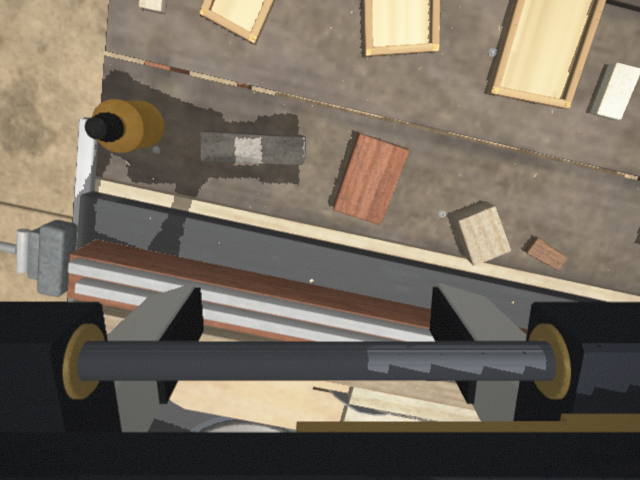

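This shows the bottle (130,125), long block (252,148), large block (370,178) and small block (482,233). The trays are cut off at the top, so I move forward.

```bash
python3 -m jog '[[[0,0,0.5,-4.5,0],[0,0,0.5,-4.5,0],[0,0,0.5,-4.5,0],[0,0,0,0,0],[0,0,0,0,0]]]';  python3 -m jog '[[[0,0,0,0,0]]]'
python3 - <<'E'
from h import *
s=r.get_state();im=eyes.snapshot('wrist');cv2.imwrite('pics/w3.png',im);np.save('pics/w3.npy',pose(s))
plan([0.50,0.1,0.33],0)
E
```

```text
clock: 2.95
ee_pos: [0.5744, 0.0154, 0.3241]
tool_rot: [-12.9, 89.8, 179.8]
force: [0.7, -0.3, -0.3]
grip_width: 0.0919
clock: 3.05
ee_pos: [0.5734, 0.0157, 0.326]
tool_rot: [7.8, 90.0, -159.5]
force: [-0.5, 0.3, 0.1]
grip_width: 0.0917
t 3.10 tcp [0.5732 0.0159 0.3265] jaw -77.3 q6 71 w 0.0921 F [0.1 0.1 0.2]
shift now [-0.35 -9.82  5.29]
spin(rad) -1.349 then shift [-0.34 -7.32 -8.41]
```

View pics/w3.png

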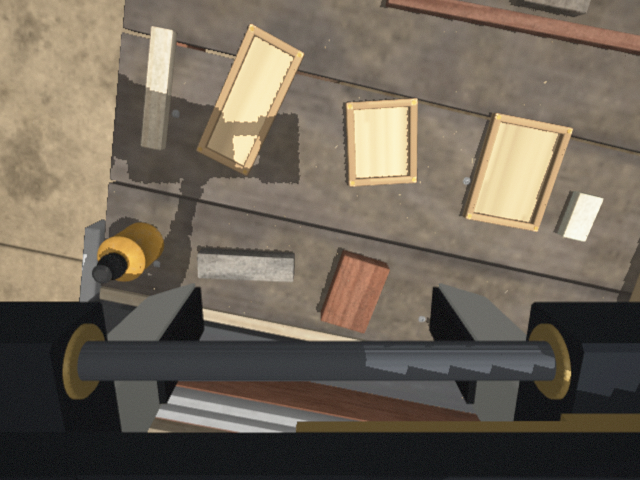

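```bash
python3 - <<'E'
import cv2,numpy as np
def z(n,x0,y0,w,h,k,o):
    a=cv2.resize(cv2.imread(f'pics/{n}.png')[y0:y0+h,x0:x0+w],None,fx=k,fy=k,interpolation=cv2.INTER_CUBIC)
    for i in range(0,w,20): cv2.putText(a,str(x0+i),(i*k,8),0,.3,(255,0,255),1);a[::4,i*k]=(255,0,255)
    for i in range(0,h,20): cv2.putText(a,str(y0+i),(0,i*k+8),0,.3,(255,0,255),1);a[i*k,::4]=(255,0,255)
    cv2.imwrite(f'pics/{o}.png',a)
z('w3',190,15,120,165,3,'z1')
z('w3',340,90,240,145,3,'z2')
z('w2',190,100,230,140,3,'z3')
z('w1',90,120,200,150,4,'z4')
z('w1',420,60,150,150,4,'z5') if 0 else z('w1',420,60,150,220,2,'z5')
E
for i in 1 2 3 4 5; do :; done
```

```text
(no output)
```

View pics/z1.png

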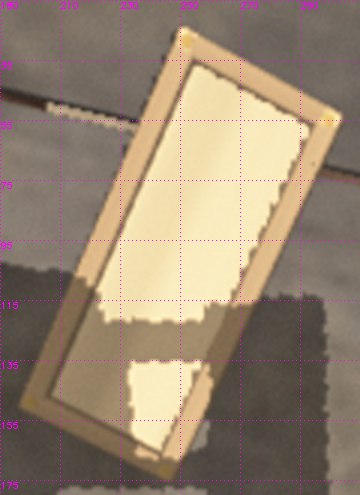

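View pics/z2.png

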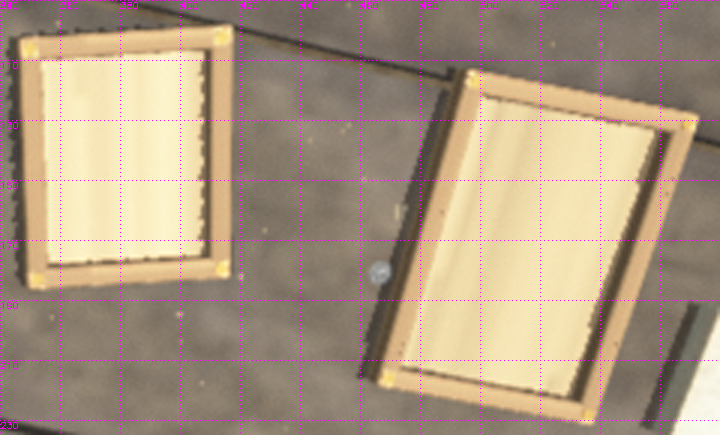

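View pics/z3.png

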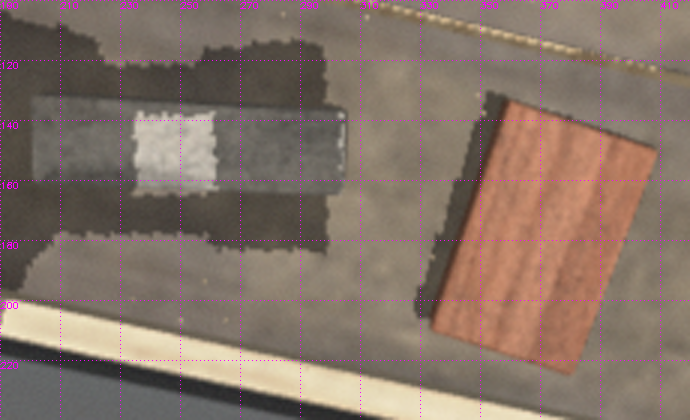

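View pics/z4.png

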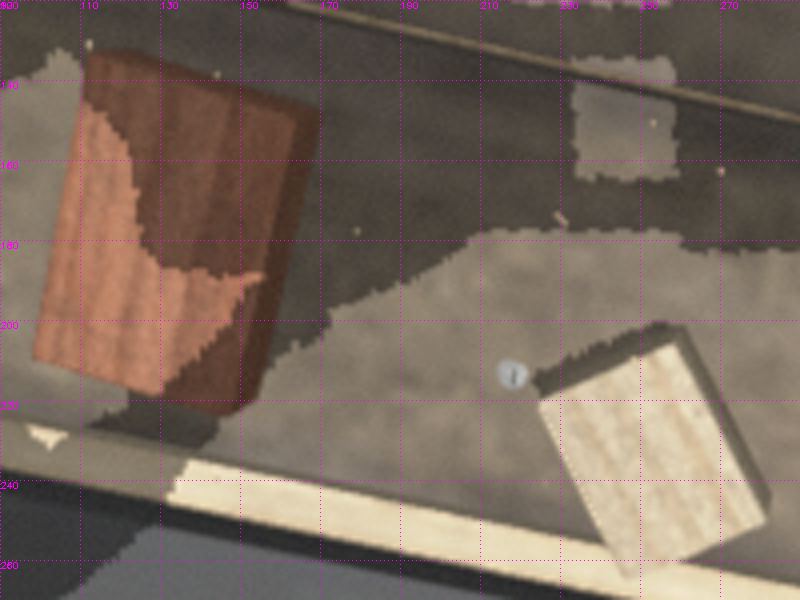

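View pics/z5.png

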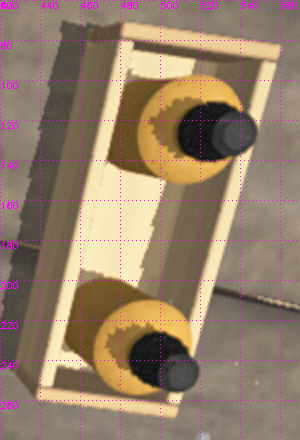

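```bash
cat > m.py <<'E'
from h import *
np.set_printoptions(precision=4,suppress=True)
def C(n): return cam('wrist',np.load(f'pics/{n}.npy'))
def rect(lab,n,uv,z):
    P=onz(*C(n),uv,z); e=np.roll(P,-1,0)-P; L=np.linalg.norm(e,axis=1)
    k=0 if L[0]+L[2]>L[1]+L[3] else 1
    d=e[k]-e[k+2]; a=np.degrees(np.arctan2(d[1],d[0]))%180
    s=e[1-k]-e[3-k]; b=np.degrees(np.arctan2(s[1],s[0]))%180
    print(lab,'ctr',P.mean(0),'sides',(L*1000).round(1),'long axis %.1f short-based %.1f'%(a,(b+90)%180))
    return P.mean(0)
if __name__=='__main__':
    rect('longtray','w3',[(251,24.3),(303.7,54.3),(247.3,174.3),(197.3,150)],.012)
    rect('smalltray','w3',[(346.7,103.3),(417.3,99),(416.7,181.7),(350,186)],.012)
    rect('largetray','w3',[(495.7,113.3),(572.7,129.3),(538,231.7),(466,218.3)],.012)
    rect('long','w2',[(200.7,131.7),(305,136),(304,164.3),(200.7,160.7)],.022)
    rect('large','w2',[(359.3,132.7),(409,150),(380.7,225),(334,209.3)],.023)
    rect('small','w1',[(225,220.8),(258.8,205.8),(281.5,250.8),(247,265.8)],.024)
    rect('caddy','w1',[(481,72.5),(560,83.5),(509,263),(439,255)],.05)
    print('far,near cap',onz(*C('w1'),[(538,127.5),(510,246.5)],.106))
    print('bottle w3,w2',onz(*C('w3'),[(107,268)],.106),onz(*C('w2'),[(96,128)],.106))
    print(two(*C('w3'),[(107,268)],*C('w2'),[(96,128)]))
E
python3 m.py
```

```text
longtray ctr [0.6382 0.1024 0.012 ] sides [ 59.2 137.2  59.  138.8] long axis 165.5 short-based 165.5
smalltray ctr [ 0.6289 -0.0451  0.012 ] sides [73.8 87.  73.6 87.5] long axis 16.2 short-based 16.2
largetray ctr [ 0.6288 -0.1986  0.012 ] sides [ 85.5 115.2  85.1 115.8] long axis 2.7 short-based 1.8
long ctr [0.4605 0.0732 0.022 ] sides [109.   29.5 110.   30.1] long axis 100.5 short-based 99.2
large ctr [ 0.4551 -0.0567  0.023 ] sides [55.8 86.  55.  85.7] long axis 175.1 short-based 173.9
small ctr [ 0.4222 -0.1972  0.024 ] sides [41.5 56.9 43.6 57.2] long axis 36.2 short-based 36.9
caddy ctr [ 0.549  -0.4264  0.05  ] sides [ 76.8 183.2  76.3 183.8] long axis 4.9 short-based 5.6
far,near cap [[ 0.5973 -0.4235  0.106 ]
 [ 0.4912 -0.437   0.106 ]]
bottle w3,w2 [[0.4658 0.1924 0.106 ]] [[0.458  0.1963 0.106 ]]
[[0.4555 0.2031 0.0864 0.0045]]
```

```bash
python3 - <<'E'
from h import *
plan([0.4605,0.0732,0.14],9.9)
E
```

```text
t 3.10 tcp [0.5732 0.0159 0.3265] jaw -77.3 q6 71 w 0.0921 F [0.1 0.1 0.2]
shift now [18.65 -8.08  9.74]
spin(rad) -1.522 then shift [ 18.65 -10.12  -7.58]
```

```bash
python3 -m jog '[[[0,1.8,0,0,-0.15],[0,1.8,0,0,-0.15],[0,1.8,0,0,-0.15],[0,1.8,0,0,-0.15],[0,1.8,0,0,-0.15]]]';  python3 -m jog '[[[0,1.8,0,0,-0.15],[0,1.8,0,0,-0.15],[0,1.8,0,0,-0.15],[0,1.8,0,0,-0.15],[0,1.8,0,0,-0.15]]]'; python3 -m jog '[[[0,0,-3.4,-2.5,0],[0,0,-3.4,-2.5,0],[0,0,-3.4,-2.5,0],[0,0,0,0,0],[0,0,0,0,0]]]'
python3 - <<'E'
from h import *
plan([0.4605,0.0732,0.14],9.9)
s=r.get_state();im=eyes.snapshot('wrist');cv2.imwrite('pics/w4.png',im);np.save('pics/w4.npy',pose(s))
E
```

```text
clock: 3.6
ee_pos: [0.5731, 0.0162, 0.2367]
tool_rot: [113.9, 89.9, -10.1]
force: [0.7, -0.1, -0.2]
grip_width: 0.0917
clock: 4.1
ee_pos: [0.5734, 0.0162, 0.1468]
tool_rot: [71.2, 89.9, -9.7]
force: [0.0, 0.1, 0.4]
grip_width: 0.0917
clock: 4.6
ee_pos: [0.4616, 0.0753, 0.1475]
tool_rot: [76.7, 89.8, -4.6]
force: [0.3, 0.5, 0.5]
grip_width: 0.0916
t 4.60 tcp [0.4616 0.0753 0.1475] jaw 8.8 q6 -9 w 0.0916 F [0.3 0.5 0.5]
shift now [ 0.75 -0.14  0.19]
spin(rad) -0.020 then shift [ 0.75 -0.15  0.19]
```

View pics/w4.png

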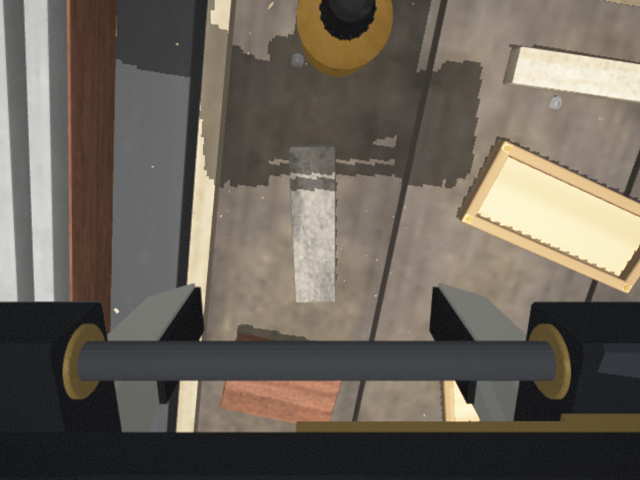

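```bash
python3 - <<'E'
from m import *
rect('long','w4',[(290,147),(335,148),(335,302),(297,302)],.022)
K,W=C('w4');print(proj(K,W,[[0.4605,0.0732,.022]]))
a=cv2.imread('pics/w4.png')[120:330,240:400];cv2.imwrite('pics/z6.png',cv2.resize(a,None,fx=3,fy=2.8))
E
```

```text
long ctr [0.4611 0.0733 0.022 ] sides [ 29.2 109.   27.4 109.7] long axis 99.9 short-based 98.1
[[313.4887 228.79  ]]
```

View pics/z6.png

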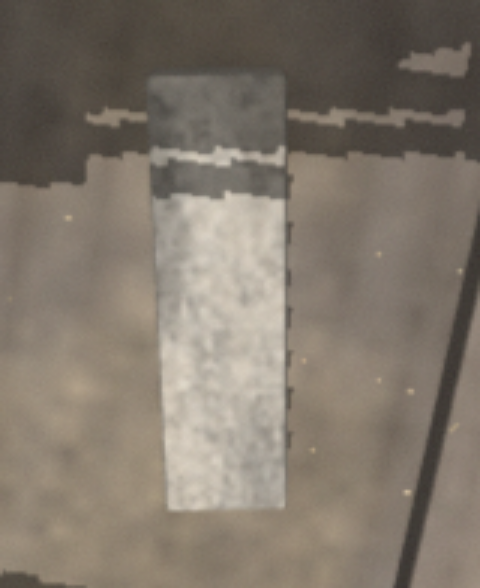

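```bash
python3 -m jog '[[[0,4,-0.15,0.2,-0.02],[0,4,0,0,0],[0,4,0,0,0],[0,0.75,0,0,0],[0,0,0,0,0]]]' 20
python3 - <<'E'
from h import *
plan([0.461,0.0733,0.012],9.9)
E
```

```text
clock: 5.15
ee_pos: [0.4609, 0.0725, 0.0179]
tool_rot: [-95.5, 89.9, -175.7]
force: [-0.1, -0.2, 0.2]
grip_width: 0.0921
t 5.15 tcp [0.4609 0.0725 0.0179] jaw 9.8 q6 -10 w 0.0921 F [-0.1 -0.2  0.2]
shift now [ 0.59  0.03 -0.08]
spin(rad) -0.002 then shift [ 0.59  0.03 -0.08]
```

```bash
python3 -m jog '[[[0,0.6,0,-0.08,0],[0,0,0,0,0],[255,0,0,0,0],[255,0,0,0,0],[255,0,0,0,0]]]' 20;python3 -m jog '[[[255,0,0,0,0],[255,0,0,0,0],[255,0,0,0,0],[255,0,0,0,0],[255,0,0,0,0]]]'
python3 - <<'E'
from h import *
plan([0.461,0.0733,0.012],9.9)
plan([0.6382,0.1024,0.06],75.5)
E
```

```text
clock: 5.65
ee_pos: [0.4608, 0.0739, 0.013]
tool_rot: [74.8, 89.9, -5.3]
force: [-0.3, -0.2, -0.1]
grip_width: 0.0726
clock: 6.15
ee_pos: [0.4604, 0.0738, 0.0124]
tool_rot: [-57.4, 90.0, -137.5]
force: [-0.1, -0.9, 0.7]
grip_width: 0.0323
t 6.15 tcp [0.4604 0.0738 0.0124] jaw 9.9 q6 -10 w 0.0323 F [-0.1 -0.9  0.7]
shift now [0.04 0.05 0.06]
spin(rad) -0.001 then shift [0.04 0.05 0.06]
t 6.15 tcp [0.4604 0.0738 0.0124] jaw 9.9 q6 -10 w 0.0323 F [-0.1 -0.9  0.7]
shift now [-4.76 18.01  0.23]
spin(rad) -1.146 then shift [-4.76  7.22 16.5 ]
```

```bash
python3 -m jog '[[[255,0,0,0,0],[255,0,0,0,0],[255,-2.5,0,0,0],[255,-4,0,0,0],[255,0,0,0,0]]]'; python3 -m jog '[[[255,0,0,0,-0.15],[255,0,0,0,-0.15],[255,0,0,0,-0.15],[255,0,0,0,-0.15],[255,0,0,0,-0.15]]]';  python3 -m jog '[[[255,0,0,0,-0.15],[255,0,0,0,-0.15],[255,0,0,0,-0.096],[255,0,1.6,4,0],[255,0,2,4,0]]]'
python3 - <<'E'
from h import *
plan([0.6382,0.1024,0.06],75.5)
E
```

```text
clock: 6.65
ee_pos: [0.4633, 0.0739, 0.0813]
tool_rot: [79.5, 89.5, -0.6]
force: [0.3, 0.2, -1.0]
grip_width: 0.0305
clock: 7.15
ee_pos: [0.4601, 0.0738, 0.0769]
tool_rot: [-136.7, 90.0, -173.5]
force: [-0.3, 0.3, -1.1]
grip_width: 0.0301
clock: 7.65
ee_pos: [0.547, 0.0885, 0.077]
tool_rot: [-152.6, 89.9, -167.1]
force: [1.5, -0.2, 0.3]
grip_width: 0.0308
t 7.65 tcp [0.547  0.0885 0.077 ] jaw 75.5 q6 -74 w 0.0308 F [ 1.5 -0.2  0.3]
shift now [1.69 3.63 8.48]
spin(rad) -0.000 then shift [1.69 3.63 8.48]
```

```bash
python3 -m jog '[[[255,0,1.6,4,0],[255,0,1.6,4,0],[255,0,0,0,0],[255,0,0,0,0]]]'
python3 - <<'E'
from h import *
plan([0.6382,0.1024,0.06],75.5)
s=r.get_state();im=eyes.snapshot('wrist');cv2.imwrite('pics/w5.png',im);np.save('pics/w5.npy',pose(s))
im=eyes.snapshot('side');cv2.imwrite('pics/s5.png',im[200:400,120:420].repeat(2,0).repeat(2,1))
E
```

```text
clock: 8.05
ee_pos: [0.6318, 0.0996, 0.0758]
tool_rot: [-160.2, 89.9, -174.7]
force: [-0.2, 0.1, 0.1]
grip_width: 0.0305
t 8.05 tcp [0.6318 0.0996 0.0758] jaw 75.5 q6 -73 w 0.0305 F [-0.2  0.1  0.1]
shift now [1.57 0.43 0.56]
spin(rad) 0.000 then shift [1.57 0.43 0.56]
```

View pics/w5.png

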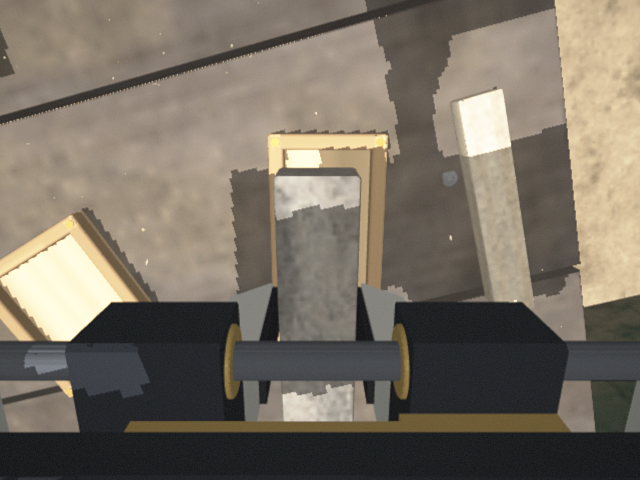

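View pics/s5.png

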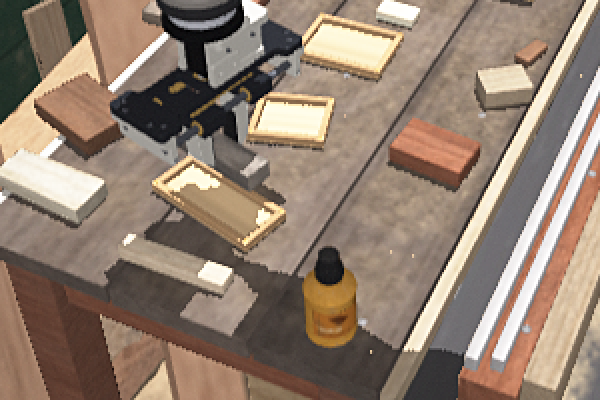

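```bash
python3 - <<'E'
from m import *
K,W=C('w5')
a=onz(K,W,[(269,134),(388,134)],.012);print('tray end mid',a.mean(0),np.linalg.norm(a[0]-a[1]))
T=np.load('pics/w5.npy'); ax=np.radians(165.5);u=np.array([np.cos(ax),np.sin(ax),0]); v=np.array([-u[1],u[0],0])
c=np.array([.6382,.1024,0])
for s in(1,-1): print('pred end',c+s*.0705*u)
d=a.mean(0)-c;print('along',d@u,'across',d@v)
zt=T[2,3]-.0124+.022
b=onz(K,W,[(275,175),(360,175)],zt);d=b.mean(0)-T[:3,3];print('block end',b.mean(0),np.linalg.norm(b[0]-b[1]),'rel along',d@u,'across',d@v)
E
```

```text
tray end mid [0.5705 0.1216 0.012 ] 0.059850320218329554
pred end [0.5699 0.1201 0.    ]
pred end [0.7065 0.0847 0.    ]
along 0.07033263047377697 across -0.001653156571146358
block end [0.5789 0.1136 0.0854] 0.029422923640743583 rel along 0.054719168283632345 across -0.00030901340919236843
```

```bash
python3 -m jog '[[[255,0,0.45,0.55,0],[255,2,0,0,0],[255,2.2,0,0,0],[255,0,0,0,0],[255,0,0,0,0]]]'
python3 - <<'E'
from h import *
plan([0.6383,0.1032,0.0168],75.5)
E
```

```text
clock: 8.65
ee_pos: [0.6386, 0.1027, 0.0359]
tool_rot: [-154.8, 90.0, -169.3]
force: [0.2, 0.5, -0.6]
grip_width: 0.0307
t 8.65 tcp [0.6386 0.1027 0.0359] jaw 75.5 q6 -73 w 0.0307 F [ 0.2  0.5 -0.6]
shift now [ 1.91  0.04 -0.04]
spin(rad) 0.000 then shift [ 1.91  0.04 -0.04]
```

```bash
python3 -m jog '[[[255,1,0.04,-0.04,0],[255,0.85,0,0,0],[255,0,0,0,0],[255,0,0,0,0],[130,0,0,0,0]]]';python3 -m jog '[[[130,0,0,0,0],[130,0,0,0,0],[130,-2,0,0,0],[130,-5,0,0,0],[0,-5,0,0,0]]]'
python3 - <<'E'
from h import *
plan([0.4551,-0.0567,0.15],84.5)
s=r.get_state();im=eyes.snapshot('wrist');cv2.imwrite('pics/w6.png',im);np.save('pics/w6.npy',pose(s))
E
```

```text
clock: 9.15
ee_pos: [0.6385, 0.1031, 0.017]
tool_rot: [-89.1, 90.0, -103.6]
force: [-0.5, -0.8, 0.6]
grip_width: 0.0346
clock: 9.65
ee_pos: [0.6377, 0.103, 0.1373]
tool_rot: [-160.5, 89.8, -175.0]
force: [0.6, 0.1, 0.0]
grip_width: 0.0496
t 9.65 tcp [0.6377 0.103  0.1373] jaw 75.5 q6 -73 w 0.0496 F [0.6 0.1 0. ]
shift now [ -1.21 -20.03 -13.69]
spin(rad) -0.157 then shift [ -1.2  -17.65 -16.65]
```

View pics/w6.png

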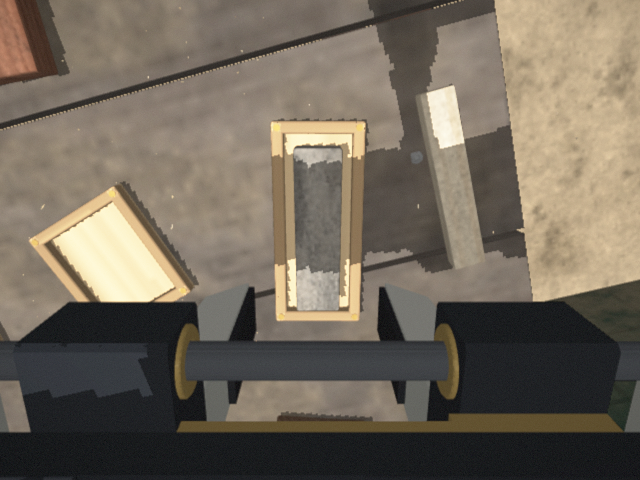

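Long block lies centred inside its tray (318,230). Next, the large block.

```bash
python3 -m jog '[[[0,-0.3,-3.5,-3.3,-0.08],[0,0,-3.5,-3.3,-0.077],[0,0,-3.5,-3.3,0],[0,0,-3.5,-3.3,0],[0,0,-3.5,-3.3,0]]]';python3 -m jog '[[[0,0,0,0,0],[0,0,0,0,0]]]'
python3 - <<'E'
from h import *
plan([0.4551,-0.0567,0.15],84.5)
s=r.get_state();im=eyes.snapshot('wrist');cv2.imwrite('pics/w7.png',im);np.save('pics/w7.npy',pose(s))
E
```

```text
clock: 10.2
ee_pos: [0.4492, -0.0472, 0.1401]
tool_rot: [-25.1, 89.9, -30.6]
force: [0.5, -0.8, 0.7]
grip_width: 0.09
clock: 10.4
ee_pos: [0.4507, -0.0471, 0.1405]
tool_rot: [-5.5, 89.9, -11.2]
force: [0.4, -0.5, -0.1]
grip_width: 0.0916
t 10.40 tcp [ 0.4507 -0.0471  0.1405] jaw 84.4 q6 -100 w 0.0916 F [ 0.4 -0.5 -0.1]
shift now [-0.95 -0.92  0.53]
spin(rad) -0.002 then shift [-0.95 -0.92  0.53]
```

View pics/w7.png

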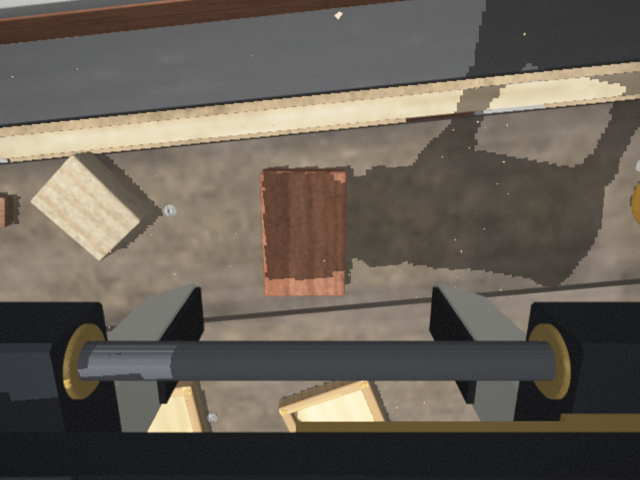

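```bash
python3 - <<'E'
from m import *
rect('large','w7',[(262,171),(346,170),(344,296),(265,296)],.023)
rect('small','w7',[(81,153),(146,209),(101,259),(31,202)],.024)
plan([0.4555,-0.0567,0.0125],84.5)
E
```

```text
large ctr [ 0.4546 -0.0557  0.023 ] sides [53.7 87.5 55.  86.9] long axis 174.1 short-based 174.7
small ctr [ 0.4208 -0.1926  0.024 ] sides [51.6 48.7 56.  48.9] long axis 39.9 short-based 37.0
t 10.45 tcp [ 0.4515 -0.0465  0.1404] jaw 84.5 q6 -100 w 0.0917 F [ 0.9 -0.1  0.2]
shift now [12.79 -0.97  0.47]
spin(rad) -0.001 then shift [12.79 -0.97  0.47]
```

```bash
python3 -m jog '[[[0,4,-0.92,0.42,0],[0,4,0,0,0],[0,4,0,0,0],[0,0.7,0,0,0],[0,0,0,0,0]]]'; python3 -m jog '[[[0,0,0,0,0]]]'
python3 - <<'E'
from h import *
plan([0.455,-0.056,0.0125],84.5)
E
```

```text
clock: 10.95
ee_pos: [0.4541, -0.0552, 0.0122]
tool_rot: [169.4, 89.9, 164.0]
force: [-0.2, -0.4, 0.6]
grip_width: 0.0918
clock: 11.05
ee_pos: [0.4555, -0.0558, 0.0142]
tool_rot: [-12.6, 89.9, -18.0]
force: [0.7, 0.2, 0.0]
grip_width: 0.0921
t 11.05 tcp [ 0.4555 -0.0558  0.0142] jaw 84.6 q6 -101 w 0.0921 F [0.7 0.2 0. ]
shift now [ 0.17 -0.02 -0.05]
spin(rad) 0.001 then shift [ 0.17 -0.02 -0.05]
```

```bash
python3 -m jog '[[[255,0.15,0,0,0],[255,0,0,0,0],[255,0,0,0,0],[255,0,0,0,0],[255,0,0,0,0]]]' 20; python3 -m jog '[[[255,0,0,0,0],[255,0,0,0,0]]]'
python3 - <<'E'
from h import *
plan([0.6288,-0.1986,0.075],92.3)
E
```

```text
clock: 11.55
ee_pos: [0.4541, -0.056, 0.0117]
tool_rot: [-18.9, 90.0, -24.4]
force: [0.0, 0.7, 0.1]
grip_width: 0.0564
clock: 11.75
ee_pos: [0.4541, -0.056, 0.0117]
tool_rot: [-25.1, 90.0, -30.6]
force: [-0.6, 0.2, 4.9]
grip_width: 0.0558
t 11.75 tcp [ 0.4541 -0.056   0.0117] jaw 84.5 q6 -101 w 0.0558 F [-0.6  0.2  4.9]
shift now [ -6.32 -12.53  18.76]
spin(rad) -0.136 then shift [ -6.32 -14.95  16.88]
```

```bash
python3 -m jog '[[[255,-2.5,0,0,0],[255,-4,0,0,-0.068],[255,0,0,0,-0.068],[255,0,-3,3.4,0],[255,0,-3,3.4,0]]]'; python3 -m jog '[[[255,0,-3,3.4,0],[255,0,-3,3.4,0],[255,0,-2.8,3.1,0],[255,0,0,0,0],[255,0,0,0,0]]]'
python3 - <<'E'
from h import *
plan([0.6288,-0.1986,0.075],92.3)
s=r.get_state();im=eyes.snapshot('wrist');cv2.imwrite('pics/w8.png',im);np.save('pics/w8.npy',pose(s))
E
```

```text
clock: 12.25
ee_pos: [0.5248, -0.1133, 0.0769]
tool_rot: [141.3, 90.0, 143.7]
force: [0.4, 0.1, -0.9]
grip_width: 0.0555
clock: 12.75
ee_pos: [0.6262, -0.1972, 0.075]
tool_rot: [152.3, 89.9, 154.5]
force: [-0.9, -0.5, -0.0]
grip_width: 0.0558
t 12.75 tcp [ 0.6262 -0.1972  0.075 ] jaw 92.3 q6 -116 w 0.0558 F [-0.9 -0.5 -0. ]
shift now [ 0.   -0.15  0.26]
spin(rad) -0.001 then shift [ 0.   -0.15  0.26]
```

View pics/w8.png

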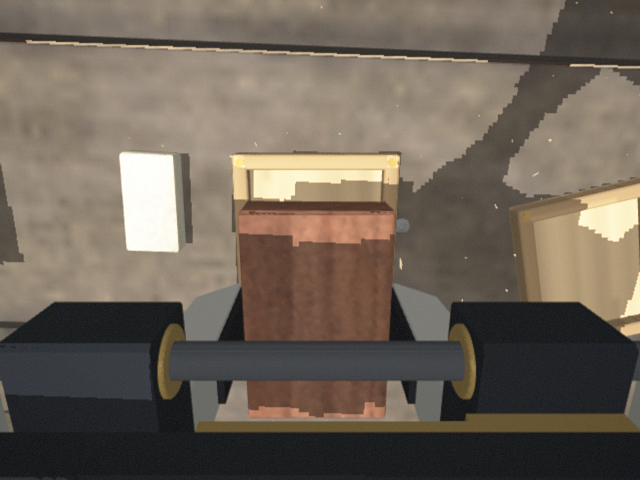

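```bash
python3 - <<'E'
from m import *
K,W=C('w8');T=np.load('pics/w8.npy')
a=onz(K,W,[(232,154),(400,154)],.012);e=a[1]-a[0];print('tray end',a.mean(0),np.linalg.norm(e),'angle',np.degrees(np.arctan2(e[1],e[0])))
u=np.array([np.cos(np.radians(2.3)),np.sin(np.radians(2.3)),0])
print('centre est',a.mean(0)+.0585*u)
zt=T[2,3]-.0117+.023
b=onz(K,W,[(240,213),(394,213)],zt);d=b.mean(0)-T[:3,3];print('block end rel',d,np.linalg.norm(b[0]-b[1]),'blk ctr',b.mean(0)+.0435*u)
E
```

```text
tray end [ 0.5713 -0.1996  0.012 ] 0.08530008319145897 angle 92.22718823341111
centre est [ 0.6297 -0.1973  0.012 ]
block end rel [-0.0416 -0.0016  0.0113] 0.054039762518010105 blk ctr [ 0.628  -0.1971  0.0863]
```

```bash
python3 -m jog '[[[255,2,-0.05,0.18,0],[255,2,0,0,0],[255,0.8,0,0,0],[255,0,0,0,0],[255,0,0,0,0]]]'
python3 - <<'E'
from h import *
plan([0.628,-0.198,0.0162],92.3)
E
```

```text
clock: 13.3
ee_pos: [0.6288, -0.1973, 0.0293]
tool_rot: [-32.8, 90.0, -30.5]
force: [-0.8, -0.3, -1.2]
grip_width: 0.0558
t 13.30 tcp [ 0.6288 -0.1973  0.0293] jaw 92.3 q6 -116 w 0.0558 F [-0.8 -0.3 -1.2]
shift now [ 1.31 -0.07 -0.08]
spin(rad) 0.000 then shift [ 1.31 -0.07 -0.08]
```

```bash
python3 -m jog '[[[255,0.7,-0.05,-0.05,0],[255,0.6,0,0,0],[255,0,0,0,0],[255,0,0,0,0],[60,0,0,0,0]]]';python3 -m jog '[[[60,0,0,0,0],[60,0,0,0,0],[60,-2,0,0,0],[60,-5,0,0,0],[0,-5,0,0,0]]]'
python3 - <<'E'
from h import *
plan([0.4215,-0.196,0.14],126.5)
s=r.get_state();im=eyes.snapshot('wrist');cv2.imwrite('pics/w9.png',im);np.save('pics/w9.npy',pose(s))
E
```

```text
clock: 13.8
ee_pos: [0.6281, -0.1981, 0.0154]
tool_rot: [-157.3, 90.0, -155.0]
force: [0.4, 0.3, 0.3]
grip_width: 0.0601
clock: 14.3
ee_pos: [0.6274, -0.1977, 0.1358]
tool_rot: [155.8, 89.8, 158.1]
force: [1.4, -1.4, 0.3]
grip_width: 0.0747
t 14.30 tcp [ 0.6274 -0.1977  0.1358] jaw 92.3 q6 -116 w 0.0747 F [ 1.4 -1.4  0.3]
shift now [ -0.37   1.   -20.56]
spin(rad) -0.597 then shift [ -0.37  12.38 -16.45]
```

View pics/w9.png

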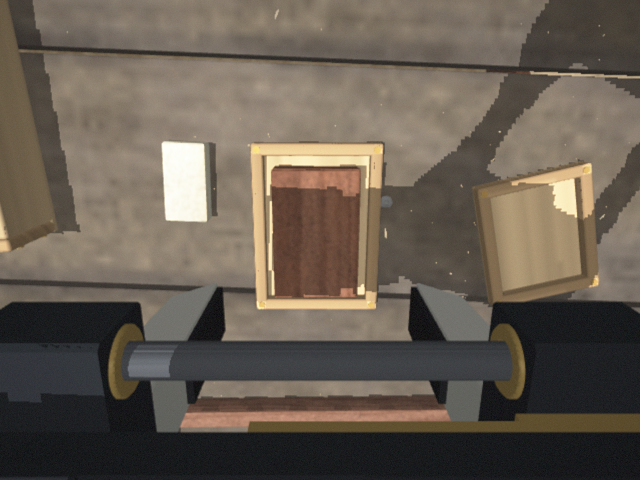

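Large block sits inside its tray (316,230). Next, the small block.

```bash
python3 -m jog '[[[0,-0.3,0.2,-4,0],[0,0,0.2,-4,0],[0,0,0.2,-4,0],[0,0,0.2,-4,0],[0,0,0.2,-4,0]]]';python3 -m jog '[[[0,0,0,0,-0.15],[0,0,0,0,-0.15],[0,0,0,0,-0.15],[0,0,0,0,-0.15],[0,0,0,0,0]]]'
python3 - <<'E'
from h import *
s=r.get_state();im=eyes.snapshot('wrist');cv2.imwrite('pics/w10.png',im);np.save('pics/w10.npy',pose(s))
plan([0.4215,-0.196,0.14],127)
E
```

```text
clock: 14.85
ee_pos: [0.4263, -0.1959, 0.1385]
tool_rot: [-49.1, 90.0, -46.8]
force: [0.6, -1.2, 0.1]
grip_width: 0.0922
clock: 15.35
ee_pos: [0.4279, -0.1961, 0.1385]
tool_rot: [-79.3, 90.0, -42.5]
force: [0.2, -0.3, -0.6]
grip_width: 0.0915
t 15.40 tcp [ 0.4279 -0.1961  0.1385] jaw 126.5 q6 -160 w 0.0919 F [-0.   0.2 -0.5]
shift now [-0.15  0.39 -0.51]
spin(rad) -0.009 then shift [-0.15  0.39 -0.51]
```

View pics/w10.png

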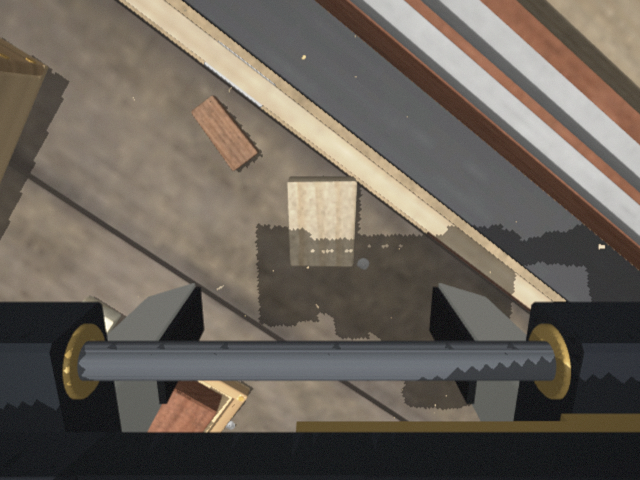

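```bash
python3 - <<'E'
from m import *
rect('small','w10',[(288,182),(356,182),(354,267),(290,267)],.024)
print(onz(*C('w10'),[(340,160),(430,232)],0), onz(*C('w10'),[(340,160),(430,232)],0.02))
E
```

```text
small ctr [ 0.4231 -0.1954  0.024 ] sides [43.3 57.7 43.2 57.7] long axis 37.0 short-based 36.7
[[ 0.3836 -0.2094  0.    ]
 [ 0.3855 -0.1265  0.    ]] [[ 0.3824 -0.2116  0.02  ]
 [ 0.3842 -0.1343  0.02  ]]
```

```bash
python3 -m jog '[[[60,0,0.31,-0.41,0],[60,4,0,0,0],[60,4,0,0,0],[60,4,0,0,0],[60,0.4,0,0,0]]]'; python3 -m jog '[[[60,0,0,0,0],[60,0,0,0,0]]]'
python3 - <<'E'
from h import *
plan([0.4228,-0.196,0.0125],126.8)
E
```

```text
clock: 15.9
ee_pos: [0.4198, -0.1943, 0.011]
tool_rot: [109.7, 89.5, 146.2]
force: [-1.0, 0.5, 0.6]
grip_width: 0.07
clock: 16.1
ee_pos: [0.4238, -0.1968, 0.0161]
tool_rot: [-72.9, 89.8, -36.3]
force: [0.9, -0.2, -0.0]
grip_width: 0.0704
t 16.10 tcp [ 0.4238 -0.1968  0.0161] jaw 126.6 q6 -161 w 0.0704 F [ 0.9 -0.2 -0. ]
shift now [ 0.36  0.12 -0.03]
spin(rad) -0.003 then shift [ 0.36  0.12 -0.03]
```

```bash
python3 -m jog '[[[60,0.3,0.1,0,0],[255,0,0,0,0],[255,0,0,0,0],[255,0,0,0,0],[255,0,0,0,0]]]' 20; python3 -m jog '[[[255,0,0,0,0],[255,0,0,0,0],[255,0,0,0,0]]]'
python3 - <<'E'
from h import *
plan([0.6289,-0.0451,0.08],106.2)
E
```

```text
clock: 16.6
ee_pos: [0.4223, -0.1954, 0.0118]
tool_rot: [-78.7, 90.0, -42.0]
force: [-0.7, 0.2, 5.3]
grip_width: 0.045
clock: 16.9
ee_pos: [0.4223, -0.1954, 0.0117]
tool_rot: [-79.6, 90.0, -42.9]
force: [-0.5, 1.1, 5.4]
grip_width: 0.045
t 16.90 tcp [ 0.4223 -0.1954  0.0117] jaw 126.7 q6 -161 w 0.0450 F [-0.5  1.1  5.4]
shift now [-6.82 -0.29 25.54]
spin(rad) 0.357 then shift [-6.83  8.66 24.03]
```

```bash
python3 -m jog '[[[255,-2.5,0,0,0],[255,-4,0,0,0.12],[255,0,0,0,0.12],[255,0,0,0,0.117],[255,0,1.45,4,0]]]'; python3 -m jog '[[[255,0,1.45,4,0],[255,0,1.45,4,0],[255,0,1.45,4,0],[255,0,1.45,4,0],[255,0,1.4,3.8,0]]]';python3 -m jog '[[[255,0,0,0,0],[255,0,0,0,0]]]'
python3 - <<'E'
from h import *
plan([0.6289,-0.0451,0.08],106.2)
s=r.get_state();im=eyes.snapshot('wrist');cv2.imwrite('pics/w11.png',im);np.save('pics/w11.npy',pose(s))
E
```

```text
clock: 17.4
ee_pos: [0.4545, -0.1718, 0.0765]
tool_rot: [167.5, 89.9, -176.7]
force: [0.7, -1.2, 0.8]
grip_width: 0.0452
clock: 17.9
ee_pos: [0.6276, -0.0443, 0.0759]
tool_rot: [162.8, 90.0, 179.0]
force: [0.9, -1.0, -0.2]
grip_width: 0.0447
clock: 18.1
ee_pos: [0.6262, -0.0449, 0.0754]
tool_rot: [165.0, 89.9, -178.7]
force: [-0.3, -0.4, -0.6]
grip_width: 0.0448
t 18.10 tcp [ 0.6262 -0.0449  0.0754] jaw 106.3 q6 -117 w 0.0448 F [-0.3 -0.4 -0.6]
shift now [-0.46 -0.09  0.25]
spin(rad) 0.002 then shift [-0.46 -0.09  0.25]
```

View pics/w11.png

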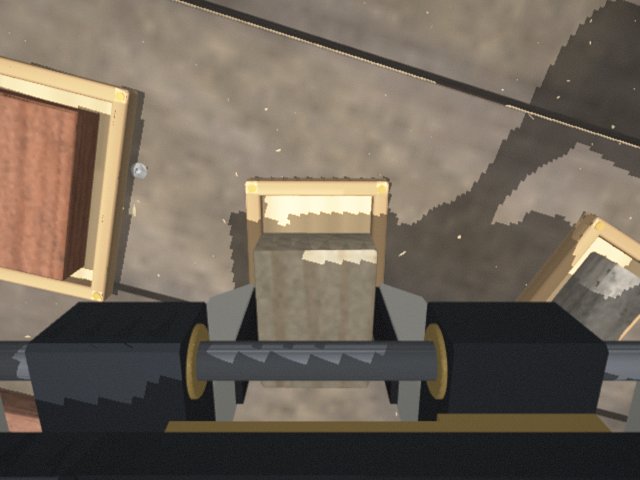

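```bash
python3 - <<'E'
from m import *
K,W=C('w11');T=np.load('pics/w11.npy')
a=onz(K,W,[(246,181),(389,181)],.012);e=a[1]-a[0];print('tray end',a.mean(0),np.linalg.norm(e),'angle',np.degrees(np.arctan2(e[1],e[0])))
u=np.array([np.cos(np.radians(16.2)),np.sin(np.radians(16.2)),0])
print('centre est',a.mean(0)+.0445*u)
zt=T[2,3]-.0117+.024
b=onz(K,W,[(255,248),(378,248)],zt);print(np.linalg.norm(b[0]-b[1]),'blk ctr',b.mean(0)+.0295*u)
E
```

```text
tray end [ 0.5866 -0.0561  0.012 ] 0.07401840165016133 angle 106.30034777327866
centre est [ 0.6294 -0.0437  0.012 ]
0.043896241347045534 blk ctr [ 0.6266 -0.0451  0.0877]
```

```bash
python3 -m jog '[[[255,2,-0.05,0.26,0],[255,2,0,0,0],[255,0.7,0,0,0],[255,0,0,0,0],[255,0,0,0,0]]]'
python3 - <<'E'
from h import *
plan([0.629,-0.0445,0.0162],106.2)
E
```

```text
clock: 18.65
ee_pos: [0.6292, -0.0461, 0.0302]
tool_rot: [-38.8, 90.0, -22.6]
force: [-0.4, -0.1, -0.8]
grip_width: 0.0448
t 18.65 tcp [ 0.6292 -0.0461  0.0302] jaw 106.2 q6 -117 w 0.0448 F [-0.4 -0.1 -0.8]
shift now [1.4  0.16 0.02]
spin(rad) -0.000 then shift [1.4  0.16 0.02]
```

```bash
python3 -m jog '[[[255,0.7,0.13,0,0],[255,0.7,0,0,0],[255,0,0,0,0],[255,0,0,0,0],[85,0,0,0,0]]]';python3 -m jog '[[[85,0,0,0,0],[85,0,0,0,0],[85,-2,0,0,0],[85,-5,0,0,0],[0,-5,0,0,0]]]';python3 -m jog '[[[0,-4,0,0,0],[0,0,0,0,0]]]'
python3 - <<'E'
from h import *
plan([0.49,-0.40,0.18],95)
plan([0.49,-0.40,0.18],-85)
s=r.get_state();im=eyes.snapshot('wrist');cv2.imwrite('pics/w12.png',im);np.save('pics/w12.npy',pose(s))
E
```

```text
clock: 19.15
ee_pos: [0.6287, -0.0441, 0.0153]
tool_rot: [173.0, 90.0, -170.8]
force: [0.1, 0.3, -0.2]
grip_width: 0.049
clock: 19.65
ee_pos: [0.628, -0.0441, 0.1358]
tool_rot: [153.6, 89.8, 169.8]
force: [1.3, 0.3, 1.1]
grip_width: 0.0651
clock: 19.85
ee_pos: [0.632, -0.0447, 0.1827]
tool_rot: [-27.6, 89.3, -11.4]
force: [0.9, -0.3, 0.5]
grip_width: 0.0805
t 19.85 tcp [ 0.632  -0.0447  0.1827] jaw 106.2 q6 -117 w 0.0805 F [ 0.9 -0.3  0.5]
shift now [  0.18 -30.14 -23.56]
spin(rad) 0.196 then shift [  0.27 -34.15 -17.24]
t 19.85 tcp [ 0.632  -0.0447  0.1827] jaw 106.2 q6 -117 w 0.0805 F [ 0.9 -0.3  0.5]
shift now [  0.18 -30.14 -23.56]
spin(rad) 0.196 then shift [  0.27 -34.15 -17.24]
```

View pics/w12.png

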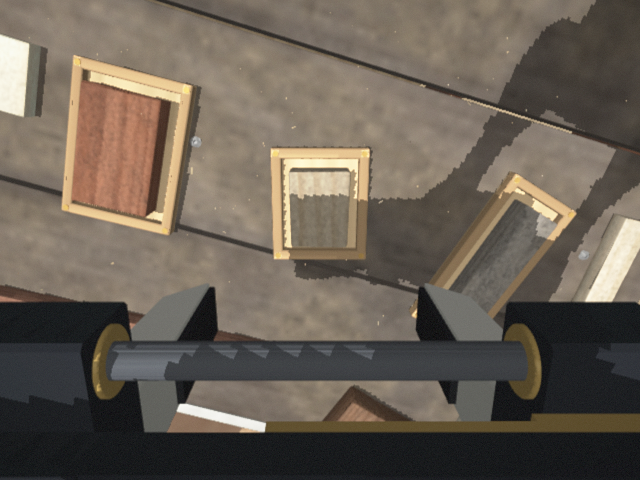

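Small block is flat in its tray (320,210). Now a look at the caddy.

```bash
python3 -m jog '[[[0,-0.7,-4.6,-1,0.1],[0,-0.7,-4.6,-1,0.096],[0,-0.7,-4.6,-0.5,0],[0,-0.7,-4.6,-0.5,0],[0,-0.7,-4.6,-0.5,0]]]'; python3 -m jog '[[[0,-0.7,-4.6,-0.5,0],[0,-0.7,-4.6,-0.5,0],[0,-0.7,-4.6,-0.5,0],[0,0,0,0,0],[0,0,0,0,0]]]'
python3 - <<'E'
from h import *
plan([0.56,-0.43,0.25],95)
s=r.get_state();im=eyes.snapshot('wrist');cv2.imwrite('pics/w13.png',im);np.save('pics/w13.npy',pose(s))
E
```

```text
clock: 20.4
ee_pos: [0.6268, -0.2785, 0.2088]
tool_rot: [144.8, 89.8, 149.8]
force: [1.1, 0.4, 0.7]
grip_width: 0.0916
clock: 20.9
ee_pos: [0.6238, -0.4166, 0.2286]
tool_rot: [130.8, 89.8, 135.7]
force: [0.1, 1.0, 0.3]
grip_width: 0.0918
t 20.90 tcp [ 0.6238 -0.4166  0.2286] jaw 94.9 q6 -134 w 0.0918 F [0.1 1.  0.3]
shift now [-2.13 -0.78 -6.48]
spin(rad) -0.002 then shift [-2.13 -0.77 -6.48]
```

View pics/w13.png

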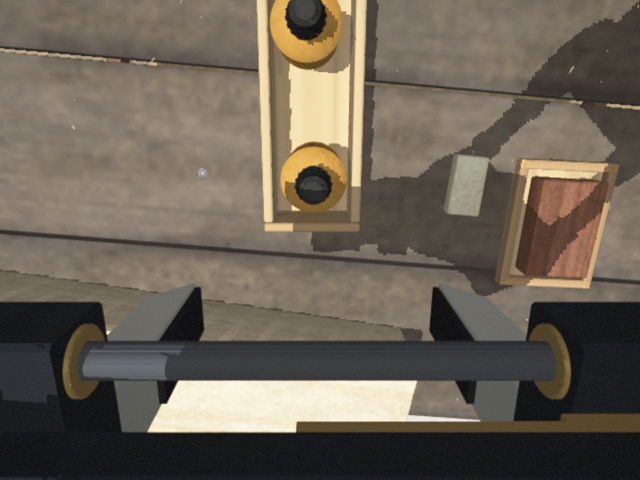

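```bash
python3 -m jog '[[[0,-1,-0.5,-4,0],[0,-1,0,-3.5,0],[0,0,0,0,0],[0,0,0,0,0]]]'
python3 - <<'E'
from h import *
plan([0.56,-0.43,0.25],95)
s=r.get_state();im=eyes.snapshot('wrist');cv2.imwrite('pics/w14.png',im);np.save('pics/w14.npy',pose(s))
a=im[50:300,220:420]
cv2.imwrite('pics/w14z.png',cv2.resize(a,None,fx=2.4,fy=2.4,interpolation=cv2.INTER_CUBIC))
E
```

```text
clock: 21.35
ee_pos: [0.5508, -0.4258, 0.2522]
tool_rot: [-7.5, 89.9, -2.4]
force: [-0.0, 0.4, 0.6]
grip_width: 0.0918
t 21.35 tcp [ 0.5508 -0.4258  0.2522] jaw 95.1 q6 -139 w 0.0918 F [-0.   0.4  0.6]
shift now [ 0.22 -0.5   0.88]
spin(rad) 0.001 then shift [ 0.22 -0.5   0.88]
```

View pics/w14z.png

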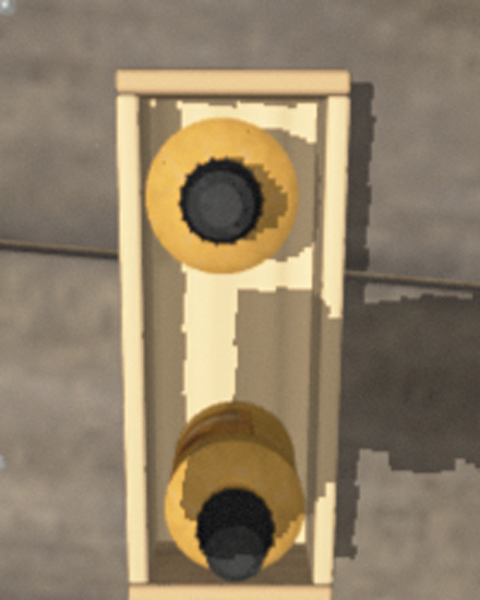

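```bash
python3 - <<'E'
from m import *
im=cv2.imread('pics/w14.png');cv2.imwrite('pics/z7.png',cv2.resize(im[200:330,240:400],None,fx=4,fy=4,interpolation=cv2.INTER_CUBIC))
f=lambda p:[(220+a/2.4,50+b/2.4) for a,b in p]
rect('caddy','w14',f([(116,71),(351,70),(333,605),(129,605)]),.05)
P=onz(*C('w14'),f([(216,201),(238,552)]),.106);print(P)
K,W=C('w14')
g=lambda p:onz(K,W,f(p),.05)
print('near end mid',g([(116,71),(351,70)]), 'seam near bottle shoulder circle ctr(z.061)',onz(K,W,f([(223,196)]),.061))
E
```

```text
caddy ctr [ 0.5476 -0.4259  0.05  ] sides [ 77.1 191.8  77.7 191.5] long axis 4.8 short-based 5.1
[[ 0.4911 -0.4356  0.106 ]
 [ 0.5984 -0.4196  0.106 ]]
near end mid [[ 0.4557 -0.4723  0.05  ]
 [ 0.4486 -0.3955  0.05  ]] seam near bottle shoulder circle ctr(z.061) [[ 0.4918 -0.4339  0.061 ]]
```

View pics/z7.png

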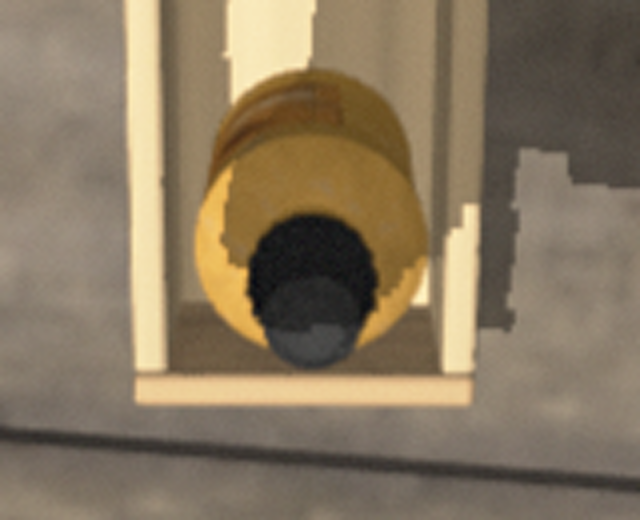

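```bash
python3 - <<'E'
from m import *
f=lambda p:[(220+a/2.4,50+b/2.4) for a,b in p]
print('w14',onz(*C('w14'),f([(216,201),(238,552)]),.111))
print('w1 near,far',onz(*C('w1'),[(510,246.5),(538,127.5)],.111))
print('w13 near far',onz(*C('w13'),[(305,10),(314,189)],.111))
print('tri',two(*C('w13'),[(305,10),(314,189)],*C('w14'),f([(216,201),(238,552)])))
plan([0.5965,-0.4205,0.16],95)
E
```

```text
w14 [[ 0.4908 -0.4356  0.111 ]
 [ 0.5964 -0.4198  0.111 ]]
w1 near,far [[ 0.4922 -0.434   0.111 ]
 [ 0.5969 -0.4207  0.111 ]]
w13 near far [[ 0.4928 -0.4342  0.111 ]
 [ 0.5966 -0.4203  0.111 ]]
tri [[ 0.4912 -0.4351  0.1027  0.0012]
 [ 0.5967 -0.42    0.1104  0.0005]]
t 21.40 tcp [ 0.5514 -0.4258  0.2516] jaw 95.1 q6 -139 w 0.0916 F [ 0.6 -0.5  0.6]
shift now [9.17 0.12 4.54]
spin(rad) 0.002 then shift [9.17 0.13 4.54]
```

```bash
python3 -m jog '[[[0,3.1,0,2.3,0],[0,3,0.13,2.25,0],[0,3,0,0,0],[0,0,0,0,0],[0,0,0,0,0]]]'
python3 - <<'E'
from h import *
plan([0.5966,-0.4203,0.085],95)
E
```

```text
clock: 21.9
ee_pos: [0.5964, -0.4211, 0.16]
tool_rot: [135.8, 89.9, 140.9]
force: [0.2, 0.3, 0.8]
grip_width: 0.0918
t 21.90 tcp [ 0.5964 -0.4211  0.16  ] jaw 95.1 q6 -136 w 0.0918 F [0.2 0.3 0.8]
shift now [7.5  0.07 0.04]
spin(rad) 0.001 then shift [7.5  0.07 0.04]
```

```bash
python3 -m jog '[[[130,2.5,0.07,0,0],[130,2.5,0,0,0],[130,2.4,0,0,0],[130,0,0,0,0],[130,0,0,0,0]]]' 12
python3 - <<'E'
from h import *
plan([0.5966,-0.4203,0.085],95)
E
```

```text
clock: 22.4
ee_pos: [0.5964, -0.422, 0.0887]
tool_rot: [-47.3, 89.8, -42.3]
force: [-0.2, 0.2, 1.1]
grip_width: 0.0567
t 22.40 tcp [ 0.5964 -0.422   0.0887] jaw 95.0 q6 -136 w 0.0567 F [-0.2  0.2  1.1]
shift now [0.37 0.17 0.03]
spin(rad) -0.000 then shift [0.37 0.17 0.03]
```

```bash
python3 -m jog '[[[130,0.3,0.15,0,0],[130,0,0,0,0],[255,0,0,0,0],[255,0,0,0,0],[255,0,0,0,0]]]' 12; python3 -m jog '[[[255,0,0,0,0],[255,0,0,0,0],[255,0,0,0,0],[255,0,0,0,0]]]'
python3 - <<'E'
from h import *
plan([0.5966,-0.4203,0.085],95)
E
```

```text
clock: 22.9
ee_pos: [0.5956, -0.4199, 0.0838]
tool_rot: [-56.7, 90.0, -51.7]
force: [0.6, 1.1, 0.3]
grip_width: 0.0259
clock: 23.3
ee_pos: [0.5956, -0.42, 0.0837]
tool_rot: [-58.9, 90.0, -53.9]
force: [0.2, 0.2, 2.7]
grip_width: 0.0232
t 23.30 tcp [ 0.5956 -0.42    0.0837] jaw 95.0 q6 -136 w 0.0232 F [0.2 0.2 2.7]
shift now [-0.13 -0.04  0.1 ]
spin(rad) -0.000 then shift [-0.13 -0.04  0.1 ]
```

```bash
python3 -m jog '[[[255,-0.3,0,0,0],[255,-0.2,0,0,0],[255,0,0,0,0],[255,0,0,0.4,0],[255,0,0,0.5,0]]]' ; python3 -m jog '[[[255,0,0,0,0],[255,0,0,0,0],[255,0,0,0,0]]]'
python3 - <<'E'
from h import *
plan([0.5956,-0.42,0.0837],95)
E
```

```text
clock: 23.8
ee_pos: [0.6046, -0.419, 0.0883]
tool_rot: [139.6, 90.0, 144.6]
force: [0.9, 0.0, -0.7]
grip_width: 0.0232
clock: 24.1
ee_pos: [0.6044, -0.419, 0.0883]
tool_rot: [166.1, 90.0, 171.1]
force: [-0.5, -0.2, -1.2]
grip_width: 0.023
t 24.10 tcp [ 0.6044 -0.419   0.0883] jaw 95.0 q6 -136 w 0.0230 F [-0.5 -0.2 -1.2]
shift now [ 0.46 -0.03 -0.89]
spin(rad) 0.000 then shift [ 0.46 -0.03 -0.89]
```

```bash
python3 -m jog '[[[255,0.25,0,0,0],[255,0.2,0,0,0],[255,0,0,0,0],[255,0,0,0,0],[150,0,0,0,0]]]' ; python3 -m jog '[[[150,0,0,0,0],[150,0,0,0,0],[100,0,0,0,0],[100,-2,0,0,0],[100,-5,0,0,0]]]'; python3 -m jog '[[[0,-5,0,-3.5,0],[0,-1,0,-3.5,0],[0,0,0,0,0],[0,0,0,0,0]]]'
python3 - <<'E'
from h import *
s=r.get_state();im=eyes.snapshot('wrist');cv2.imwrite('pics/w15.png',im);np.save('pics/w15.npy',pose(s))
plan([0.46,0.195,0.25],95)
E
```

```text
clock: 24.6
ee_pos: [0.6044, -0.4191, 0.084]
tool_rot: [-112.8, 90.0, -107.8]
force: [-0.1, 0.3, -0.4]
grip_width: 0.0277
clock: 25.1
ee_pos: [0.6023, -0.4172, 0.1489]
tool_rot: [134.4, 89.4, 139.4]
force: [0.9, -0.7, -0.5]
grip_width: 0.0546
clock: 25.5
ee_pos: [0.5407, -0.4249, 0.2056]
tool_rot: [-35.2, 89.9, -30.3]
force: [0.7, -0.4, -0.2]
grip_width: 0.0833
t 25.55 tcp [ 0.5412 -0.4245  0.2046] jaw 95.0 q6 -139 w 0.0875 F [-0.1 -0.1  0.1]
shift now [-4.51 62.42 -2.71]
spin(rad) -0.000 then shift [-4.51 62.42 -2.69]
```

View pics/w15.png

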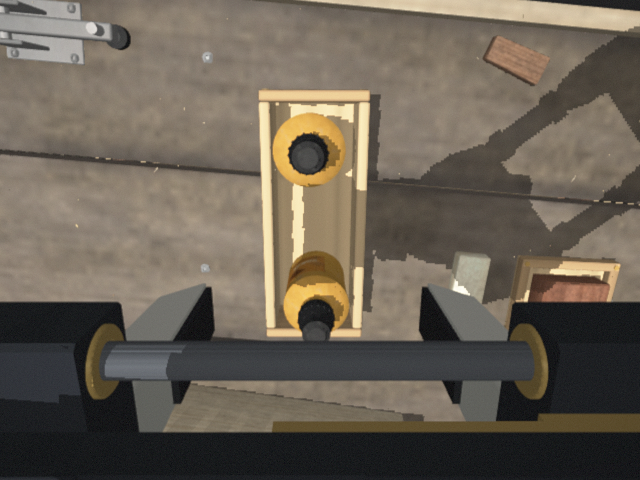

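Both caddy bottles stand upright: near cap (310,156), far cap (315,329). Now to the loose bottle.

```bash
python3 - <<'E'
from m import *
P=onz(*C('w15'),[(309,155),(315,329)],.111);print(P,np.linalg.norm(P[0]-P[1]))
E
python3 -m jog '[[[0,-1,4.8,-0.2,0],[0,-1,4.8,-0.2,0],[0,-1,4.8,-0.2,0],[0,-1,4.8,-0.2,0],[0,-1,4.8,-0.2,0]]]'
python3 -m jog '[[[0,-0.5,4.8,-0.2,0],[0,0,4.8,-0.2,0],[0,0,4.8,-0.2,0],[0,0,4.8,-0.2,0],[0,0,4.8,-0.2,0]]]'
python3 -m jog '[[[0,0,4.8,-0.2,0],[0,0,4.8,-0.2,0],[0,0,0,0,0],[0,0,0,0,0],[0,0,0,0,0]]]'
python3 - <<'E'
from h import *
s=r.get_state();im=eyes.snapshot('wrist');cv2.imwrite('pics/w16.png',im);np.save('pics/w16.npy',pose(s))
plan([0.46,0.195,0.25],95)
E
```

```text
[[ 0.4902 -0.4337  0.111 ]
 [ 0.6019 -0.4207  0.111 ]] 0.11249389557991235
clock: 26.05
ee_pos: [0.5103, -0.1839, 0.2541]
tool_rot: [134.6, 89.9, 139.6]
force: [0.2, -0.7, 1.3]
grip_width: 0.0918
clock: 26.55
ee_pos: [0.4792, 0.0544, 0.2591]
tool_rot: [161.3, 89.9, 166.3]
force: [1.0, -0.3, -0.1]
grip_width: 0.0918
clock: 27.05
ee_pos: [0.4673, 0.1467, 0.2593]
tool_rot: [-154.2, 89.9, -149.2]
force: [-0.6, 1.2, 0.0]
grip_width: 0.0917
t 27.10 tcp [0.4674 0.1462 0.2594] jaw 94.9 q6 -87 w 0.0918 F [ 0.3  0.1 -0.4]
shift now [ 0.94  4.92 -0.31]
spin(rad) -0.001 then shift [ 0.94  4.92 -0.31]
```

View pics/w16.png

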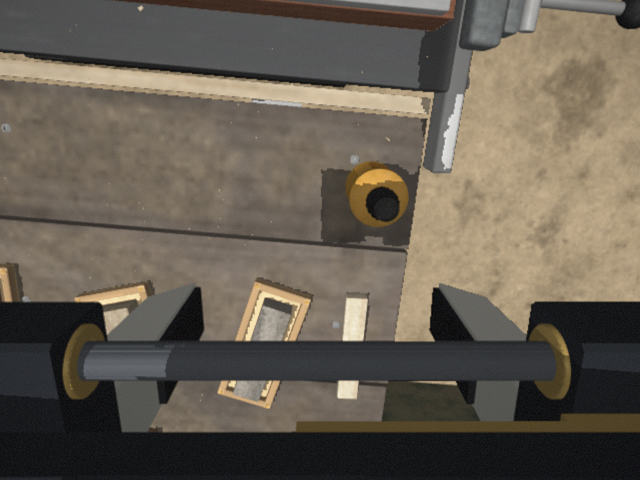

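```bash
python3 - <<'E'
from m import *
im=cv2.imread('pics/w16.png');cv2.imwrite('pics/z8.png',cv2.resize(im[150:240,330:430],None,fx=6,fy=6,interpolation=cv2.INTER_CUBIC))
E
```

```text
(no output)
```

View pics/z8.png

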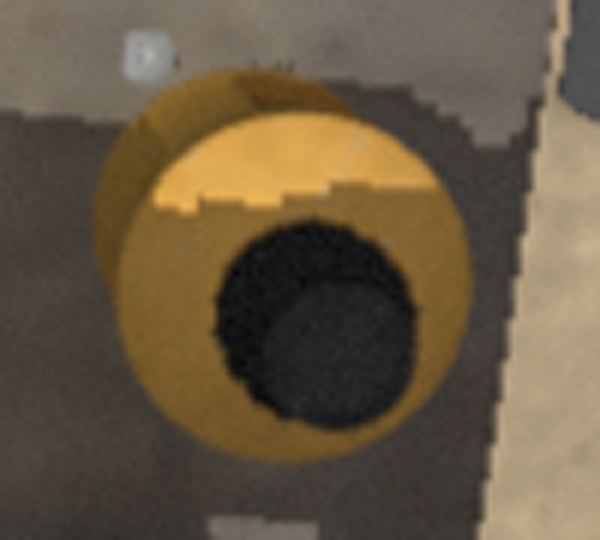

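```bash
python3 - <<'E'
from m import *
print(onz(*C('w16'),[(386.7,208.8)],.106),onz(*C('w16'),[(379.2,197.8)],.061))
plan([0.459,0.195,0.15],95)
E
```

```text
[[0.4567 0.1978 0.106 ]] [[0.4573 0.1987 0.061 ]]
t 27.10 tcp [0.4674 0.1462 0.2594] jaw 94.9 q6 -87 w 0.0918 F [ 0.3  0.1 -0.4]
shift now [10.94  4.94 -0.4 ]
spin(rad) -0.001 then shift [10.94  4.94 -0.4 ]
```

```bash
python3 -m jog '[[[0,3,4.3,-0.58,0],[0,4,0.95,0,0],[0,3.9,0,0,0],[0,0,0,0,0],[0,0,0,0,0]]]'
python3 - <<'E'
from h import *
plan([0.457,0.198,0.08],95)
s=r.get_state();im=eyes.snapshot('wrist');cv2.imwrite('pics/w17.png',im);np.save('pics/w17.npy',pose(s))
E
```

```text
clock: 27.6
ee_pos: [0.4577, 0.1957, 0.153]
tool_rot: [-156.2, 90.0, -151.3]
force: [0.5, 0.0, -0.1]
grip_width: 0.092
t 27.60 tcp [0.4577 0.1957 0.153 ] jaw 94.9 q6 -81 w 0.0920 F [ 0.5  0.  -0.1]
shift now [ 7.3   0.24 -0.05]
spin(rad) -0.002 then shift [ 7.3   0.24 -0.05]
```

View pics/w17.png

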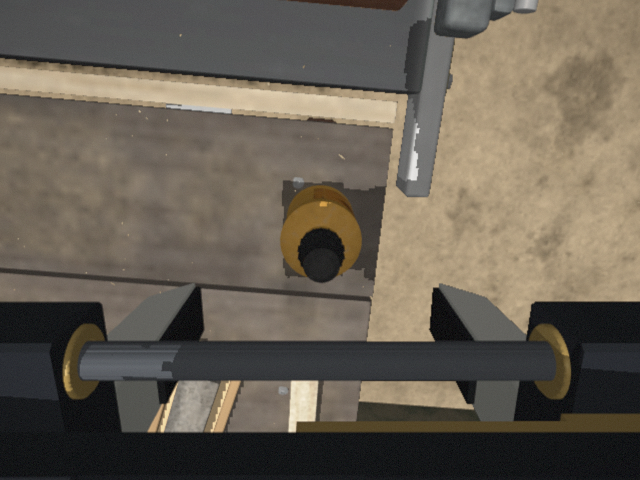

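```bash
python3 - <<'E'
from m import *
print(onz(*C('w17'),[(321.5,262.5)],.106))
E
python3 -m jog '[[[130,2.5,0.2,-0.05,0],[130,2.5,0,0,0],[130,1.9,0,0,0],[130,0,0,0,0],[130,0,0,0,0]]]' 12
python3 - <<'E'
from h import *
plan([0.457,0.198,0.08],95)
E
```

```text
[[0.4553 0.1979 0.106 ]]
clock: 28.15
ee_pos: [0.4579, 0.1986, 0.0853]
tool_rot: [7.2, 89.8, 12.2]
force: [-0.1, -0.4, -0.3]
grip_width: 0.0564
t 28.15 tcp [0.4579 0.1986 0.0853] jaw 95.0 q6 -80 w 0.0564 F [-0.1 -0.4 -0.3]
shift now [ 0.53 -0.05 -0.1 ]
spin(rad) -0.001 then shift [ 0.53 -0.05 -0.1 ]
```

```bash
python3 -m jog '[[[130,0.4,-0.04,-0.12,0],[130,0,0,0,0],[255,0,0,0,0],[255,0,0,0,0],[255,0,0,0,0]]]' 15; python3 -m jog '[[[255,0,0,0,0],[255,0,0,0,0],[255,0,0,0,0],[255,0,0,0,0]]]'
python3 - <<'E'
from h import *
plan([0.457,0.198,0.08],95)
E
```

```text
clock: 28.65
ee_pos: [0.4554, 0.1982, 0.0797]
tool_rot: [-8.2, 90.0, -3.2]
force: [-0.7, 0.1, -0.5]
grip_width: 0.0253
clock: 29.05
ee_pos: [0.4554, 0.1981, 0.0796]
tool_rot: [-13.6, 90.0, -8.6]
force: [-0.8, -0.2, 2.5]
grip_width: 0.0242
t 29.05 tcp [0.4554 0.1981 0.0796] jaw 95.0 q6 -80 w 0.0242 F [-0.8 -0.2  2.5]
shift now [-0.04 -0.03  0.16]
spin(rad) -0.000 then shift [-0.04 -0.03  0.16]
```

```bash
python3 -m jog '[[[255,-1,0,0,0],[255,-3,0,0,0],[255,-4,0,0,0],[255,-4,-1,0,0],[255,-3,-2,0,0]]]' 20
python3 -m jog '[[[255,-2,-3,0.4,0],[255,0,-3.5,0.5,0],[255,0,-3.5,0.5,0],[255,0,-3.5,0.5,0],[255,0,-3.5,0.5,0]]]'
python3 -m jog '[[[255,0,-3.5,0.5,0],[255,0,-3.5,0.5,0],[255,0,-3.5,0.5,0],[255,0,-3.5,0.5,0],[255,0,-3.5,0.5,0]]]'
python3 - <<'E'
from h import *
plan([0.548,-0.4262,0.25],95)
E
```

```text
clock: 29.55
ee_pos: [0.4579, 0.1689, 0.2323]
tool_rot: [17.2, 89.9, 22.3]
force: [0.9, -1.1, -0.8]
grip_width: 0.0239
clock: 30.05
ee_pos: [0.4964, -0.0002, 0.2499]
tool_rot: [124.2, 90.0, 129.2]
force: [1.2, 1.1, -1.1]
grip_width: 0.0241
clock: 30.55
ee_pos: [0.5366, -0.1724, 0.2498]
tool_rot: [132.4, 90.0, 137.4]
force: [0.5, -0.1, -1.8]
grip_width: 0.0237
t 30.55 tcp [ 0.5366 -0.1724  0.2498] jaw 95.0 q6 -121 w 0.0237 F [ 0.5 -0.1 -1.8]
shift now [ -0.03 -25.39  -1.07]
spin(rad) -0.000 then shift [ -0.03 -25.39  -1.07]
```

```bash
python3 -m jog '[[[255,0,-3.5,-0.2,0],[255,0,-3.5,-0.2,0],[255,0,-3.5,-0.2,0],[255,0,-3.5,-0.2,0],[255,0,-3.5,-0.2,0]]]' 
python3 -m jog '[[[255,0,-3,0,0],[255,0,-2,0,0],[255,0,-1.5,0,0],[255,0,0,0,0],[255,0,0,0,0]]]'
python3 - <<'E'
from h import *
plan([0.548,-0.4262,0.25],95)
s=r.get_state();im=eyes.snapshot('wrist');cv2.imwrite('pics/w18.png',im);np.save('pics/w18.npy',pose(s))
im=eyes.snapshot('side');cv2.imwrite('pics/s18.png',cv2.resize(im[40:240,240:480],None,fx=3,fy=3))
E
```

```text
clock: 31.05
ee_pos: [0.5416, -0.3474, 0.2497]
tool_rot: [125.8, 90.0, 130.8]
force: [1.2, 0.1, -1.3]
grip_width: 0.0238
clock: 31.55
ee_pos: [0.5475, -0.4105, 0.2492]
tool_rot: [115.3, 89.9, 120.2]
force: [-0.6, 0.2, -1.6]
grip_width: 0.0237
t 31.55 tcp [ 0.5475 -0.4105  0.2492] jaw 95.0 q6 -138 w 0.0237 F [-0.6  0.2 -1.6]
shift now [-0.08 -1.57 -0.08]
spin(rad) -0.000 then shift [-0.08 -1.57 -0.08]
```

View pics/w18.png

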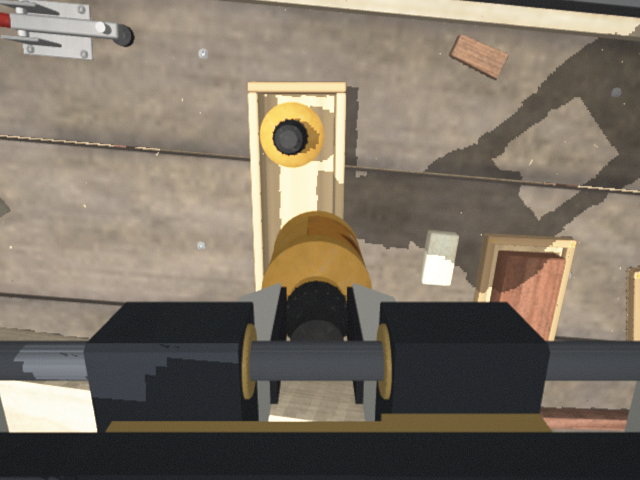

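View pics/s18.png

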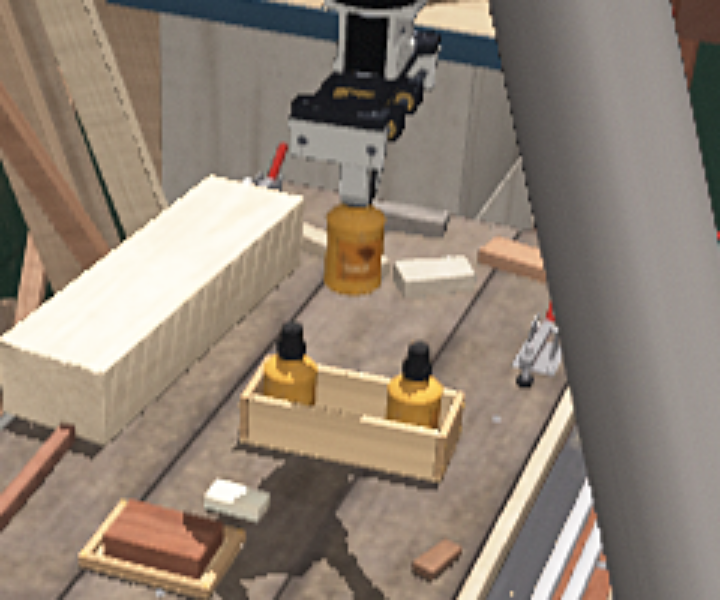

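```bash
python3 - <<'E'
from m import *
K,W=C('w18');T=np.load('pics/w18.npy');b=T[:3,3].copy();b[2]-=.0796
t=np.linspace(0,2*np.pi,200)
for off in (0,.001,.002):
  for h in (0,.061):
    c=b+[off,0,h]; uv=proj(K,W,c+np.c_[.025*np.cos(t),.025*np.sin(t),0*t]); print(off,h,'top row',uv[:,1].min(),'cols',uv[:,0].min(),uv[:,0].max())
im=cv2.imread('pics/w18.png');cv2.imwrite('pics/z9.png',cv2.resize(im[200:300,240:390],None,fx=5,fy=5,interpolation=cv2.INTER_CUBIC))
P=onz(K,W,[(289,135)],.111);print('near',P)
E
```

```text
0 0 top row 204.7702840423318 cols 273.3795387636466 359.5374364891969
0 0.061 top row 234.96240842231697 cols 260.4632643165435 372.96009091798635
0.001 0 top row 206.49928589645475 cols 273.2789548013169 359.3397944340572
0.001 0.061 top row 237.19264965360117 cols 260.35099333307903 372.68209601988093
0.002 0 top row 208.22428178821534 cols 273.17859753086344 359.1425974991312
0.002 0.061 top row 239.41609029922293 cols 260.2390525149637 372.4049188389158
near [[ 0.4892 -0.434   0.111 ]]
```

View pics/z9.png

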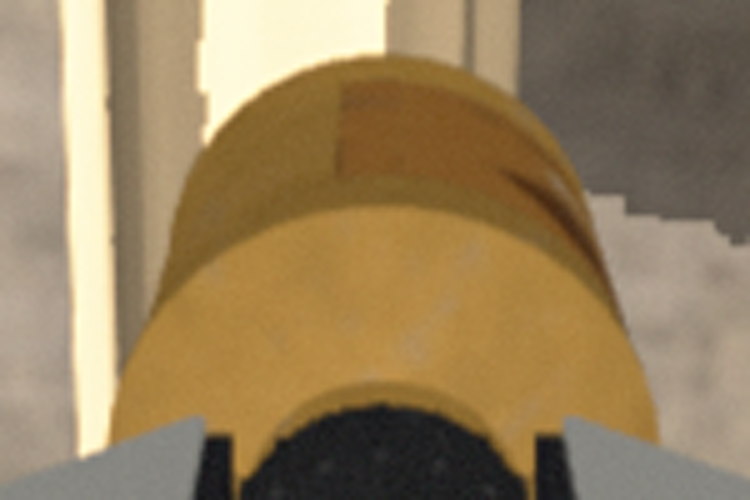

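```bash
python3 -m jog '[[[255,0,-1.55,-0.24,0],[255,3,0,0,0],[255,3,0,0,0],[255,2.9,0,0,0],[255,0,0,0,0]]]' 
python3 -m jog '[[[255,0,0,0,0],[255,0,0,0,0]]]'
python3 - <<'E'
from h import *
plan([0.5465,-0.4262,0.0846],95)
s=r.get_state();im=eyes.snapshot('wrist');cv2.imwrite('pics/w19.png',im);np.save('pics/w19.npy',pose(s))
im=eyes.snapshot('side');cv2.imwrite('pics/s19.png',cv2.resize(im[100:220,280:440],None,fx=4,fy=4))
im=eyes.snapshot('scene');cv2.imwrite('pics/c19.png',cv2.resize(im[100:240,300:460],None,fx=4,fy=4))
E
```

```text
clock: 32.15
ee_pos: [0.5451, -0.4239, 0.1561]
tool_rot: [130.2, 89.5, 135.3]
force: [-1.0, 0.4, -1.9]
grip_width: 0.0242
clock: 32.35
ee_pos: [0.5476, -0.4271, 0.1631]
tool_rot: [-49.8, 89.8, -44.7]
force: [0.2, -0.2, -1.2]
grip_width: 0.0236
t 32.35 tcp [ 0.5476 -0.4271  0.1631] jaw 95.0 q6 -139 w 0.0236 F [ 0.2 -0.2 -1.2]
shift now [ 7.85  0.13 -0.12]
spin(rad) 0.000 then shift [ 7.85  0.13 -0.12]
```

View pics/w19.png

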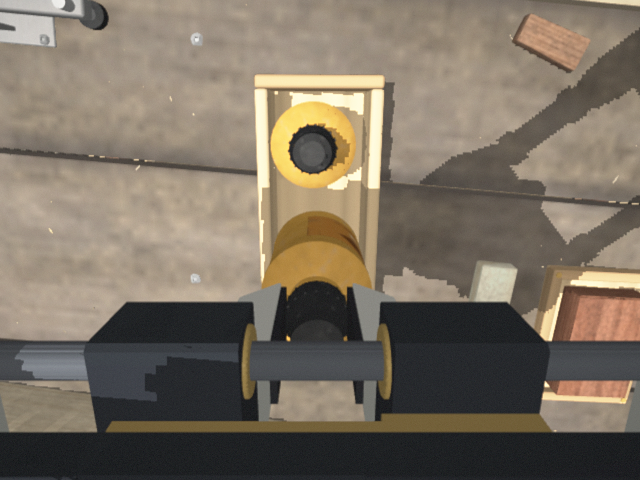

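View pics/s19.png

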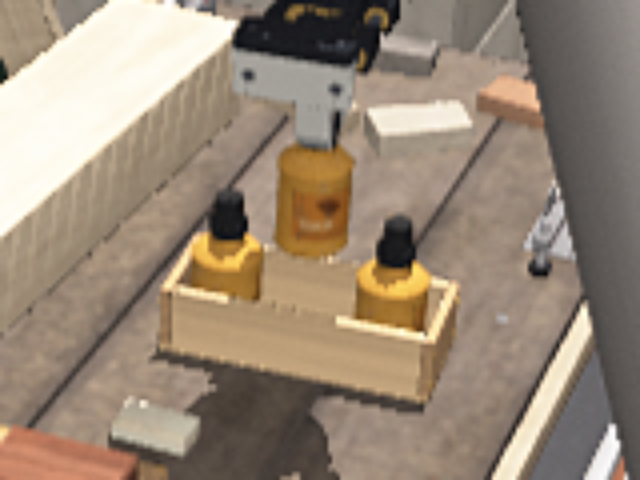

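```bash
python3 -m jog '[[[255,1,0.1,-0.1,0],[255,1.5,0,0,0],[255,1.5,0,0,0],[255,0,0,0,0],[255,0,0,0,0]]]' 
python3 - <<'E'
from h import *
plan([0.5465,-0.4262,0.0846],95)
E
```

```text
clock: 33.0
ee_pos: [0.5454, -0.4258, 0.1204]
tool_rot: [136.9, 90.0, 141.9]
force: [-0.3, -0.1, -0.9]
grip_width: 0.0238
t 33.00 tcp [ 0.5454 -0.4258  0.1204] jaw 95.0 q6 -139 w 0.0238 F [-0.3 -0.1 -0.9]
shift now [ 3.58 -0.05  0.1 ]
spin(rad) -0.000 then shift [ 3.58 -0.05  0.1 ]
```

```bash
python3 -m jog '[[[255,0.7,-0.03,0.05,0],[255,0.9,0,0,0],[255,0.9,0,0,0],[255,0.7,0,0,0],[255,0,0,0,0]]]' 
python3 -m jog '[[[255,0.25,0,0,0],[255,0,0,0,0],[255,0,0,0,0]]]'
python3 - <<'E'
from h import *
plan([0.5465,-0.4262,0.0846],95)
im=eyes.snapshot('side');cv2.imwrite('pics/s20.png',cv2.resize(im[100:220,280:440],None,fx=4,fy=4))
E
```

```text
clock: 33.5
ee_pos: [0.5454, -0.4255, 0.0867]
tool_rot: [130.6, 89.8, 135.6]
force: [-0.2, 0.1, -1.3]
grip_width: 0.0236
clock: 33.8
ee_pos: [0.5462, -0.4262, 0.0863]
tool_rot: [-51.4, 90.0, -46.4]
force: [0.7, 0.1, -1.1]
grip_width: 0.0238
t 33.80 tcp [ 0.5462 -0.4262  0.0863] jaw 95.0 q6 -139 w 0.0238 F [ 0.7  0.1 -1.1]
shift now [0.17 0.   0.03]
spin(rad) -0.000 then shift [0.17 0.   0.03]
```

View pics/s20.png

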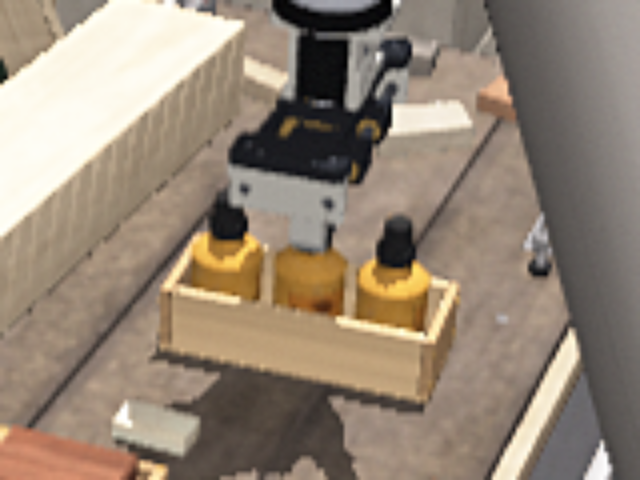

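Bottle sits between the others, about 2 mm above the floor. Lower it until it touches, then release gently.

```bash
python3 -m jog '[[[255,0.1,0,0,0],[255,0.1,0,0,0],[255,0,0,0,0],[255,0,0,0,0]]]' 
python3 - <<'E'
from h import *
plan([0.5465,-0.4262,0.0846],95)
E
```

```text
clock: 34.25
ee_pos: [0.5463, -0.4264, 0.0847]
tool_rot: [-56.0, 89.9, -51.0]
force: [-1.0, -0.1, 3.3]
grip_width: 0.0235
t 34.25 tcp [ 0.5463 -0.4264  0.0847] jaw 95.0 q6 -139 w 0.0235 F [-1.  -0.1  3.3]
shift now [0.01 0.02 0.03]
spin(rad) -0.000 then shift [0.01 0.02 0.03]
```

Force +3.3 N: it stands on the floor. Release and rise.

```bash
python3 -m jog '[[[150,0,0,0,0],[150,0,0,0,0],[150,0,0,0,0],[110,0,0,0,0],[110,0,0,0,0]]]' ; python3 -m jog '[[[110,-2,0,0,0],[110,-5,0,0,0],[110,-5,0,0,0],[0,-3,0,-2,0],[0,0,0,-3,0]]]'; python3 -m jog '[[[0,0,0,0,0],[0,0,0,0,0],[0,0,0,0,0]]]'
python3 - <<'E'
from h import *
plan([0.5465,-0.4262,0.0846],95)
s=r.get_state();im=eyes.snapshot('wrist');cv2.imwrite('pics/w21.png',im);np.save('pics/w21.npy',pose(s))
im=eyes.snapshot('side');cv2.imwrite('pics/s21.png',cv2.resize(im[90:330,150:450],None,fx=2.6,fy=2.4,interpolation=cv2.INTER_CUBIC))
E
```

```text
clock: 34.75
ee_pos: [0.546, -0.426, 0.0838]
tool_rot: [144.2, 90.0, 149.2]
force: [-0.0, -0.1, -1.4]
grip_width: 0.049
clock: 35.25
ee_pos: [0.4983, -0.4317, 0.2398]
tool_rot: [-51.5, 89.4, -46.4]
force: [0.7, 0.2, -0.8]
grip_width: 0.0637
clock: 35.55
ee_pos: [0.4968, -0.4302, 0.2333]
tool_rot: [103.4, 90.0, 108.4]
force: [-0.0, -0.6, 0.5]
grip_width: 0.0879
t 35.55 tcp [ 0.4968 -0.4302  0.2333] jaw 95.0 q6 -143 w 0.0879 F [-0.  -0.6  0.5]
shift now [14.87 -0.05  4.99]
spin(rad) 0.000 then shift [14.87 -0.05  4.99]
```

View pics/w21.png

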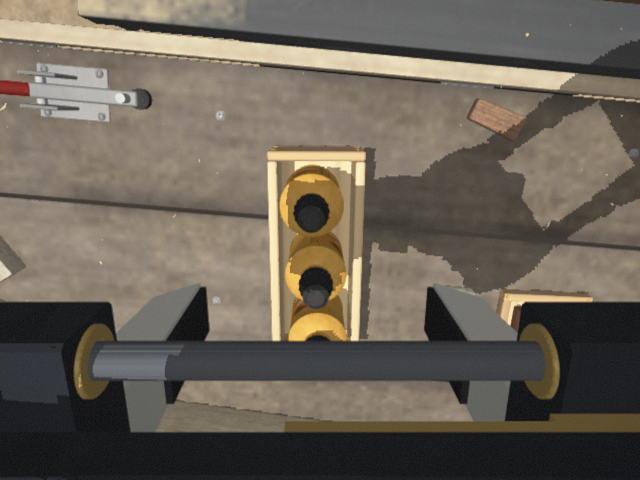

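View pics/s21.png

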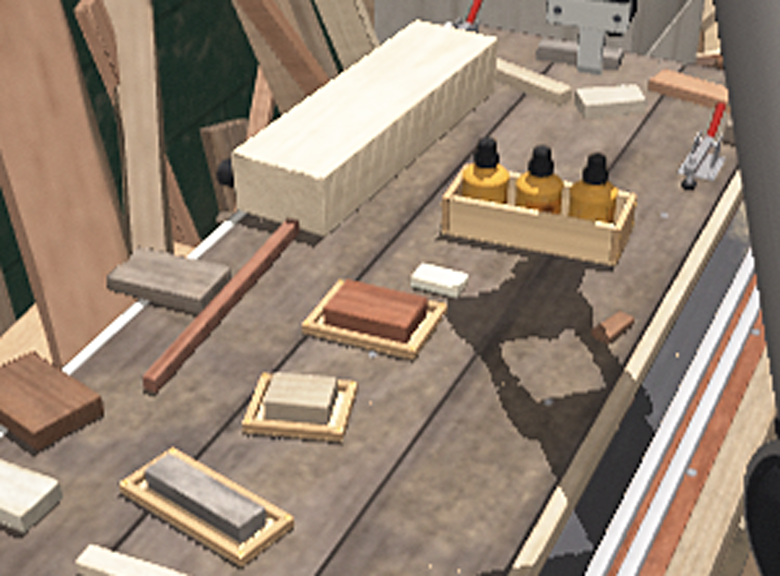

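All three bottles stand upright in a row (side view, caps at (487,150), (542,158), (596,165)), and each offcut sits inside its tray. I hand in now.

```bash
python3 - <<'E'
from bench import r
print(r.job_done())
E
```

```text
the job is handed in; nothing more can be done
None
```

The side table is cleared and the job is handed in, about 36 s into the 136 s allowed. The long, large and small offcuts went into their own trays, in that order. I then lifted the far caddy bottle a few mm and moved it about 9 mm towards its end wall. The gap was already about 6 mm wider than a bottle, but I wanted more clearance. The loose bottle then went in between the two.

- **Offcuts:** the wrist view after each release and the last side view show each one lying inside its tray rim.
- **Bottles:** all three stand upright in the caddy, and the placed one met the floor at about 3 N before I released it. The gripper is open and well above everything.
- **Disagreements:** block and tray sizes measured up to about 2% small in the first wrist views. After the shift, the two caddy caps measured 112 mm apart in the picture, against about 115 mm expected from the arm's own motion. I put that down to the far cap being partly hidden. Neither made a difference to the result.

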